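Locate a drawer front in the drilling jig and lock the catch

ROBOT

A 6-joint arm with a two-finger parallel gripper is mounted at the origin on the work surface. World frame = base frame: x ahead of the robot, y to its left, z up, the work surface at z = 0. Lengths are in mm, angles in degrees, forces in N, time in s.
With the tool pointing down it reaches from about 300 to 850 mm from the base axis. Payload 4.2 kg.
Tool frame: the origin (TCP) lies at the very end of the fingers, on their centre line; the grasp point (between the pads) lies env.grip_point_offset behind it (env.grip_point_offset is the distance from the TCP to the grasp point, in mm); z points along the fingers, y is the direction in which the jaws open and shut (so a half turn about z gives the same grasp; the last joint's range is limited). The gripper opens to 91 mm and grips with 3 to 60 N. Pads are 32 mm wide; open, the fingers measure 118 mm over their backs; the gripper's body (76 mm by 178 mm) begins 60 mm behind the grasp point.
Start: joints at [-76.547, 18.312, 89.639, -0, 72.044, -1.146], TCP at [144.932, -556.451, 213.976] pointing down, gripper open.
Joint ranges: [-177.97, 177.97], [-48.28, 115.42], [12.27, 149.76], [-77.06, 257.06], [2.81, 150.46], [-146.56, 146.56]. Speed limits (degrees/s): [147.25, 147.25, 180, 180, 180, 180].

INTERFACE

Orientations are given as [roll, pitch, yaw] about the fixed x, y, z axes, in that order (R = Rz(yaw) Ry(pitch) Rx(roll)).
In Python, from workcell import env, grab_frame, camera_params gives the robot as it stands. The module is installed in compiled form; this text tells all that it offers.
- The arm moves only by the shell command python3 -m creep 'ROWS' [OPENING] [FORCE]. ROWS is a JSON object of lists of equal length, an entry for each row: "offset": the shift along the tool's x, y, z in m, a list of three; "rotation": the turn, a rotation vector about the tool's x, y, z in degrees, a list of three. A call has 1 to 5 rows; each row shifts and turns the commanded pose from where the row before left it, along the tool's axes as they then stand; what a row does not reach is not made up. A row lasts 1/8 s, in which the tool goes at most 62.5 mm and 10.7 degrees, less where a joint would pass 70% of its speed; a pose out of reach is approached as far as the arm can. A call is refused whole if a number of a shift passes 0.0625 or a number of a turn 10.7, either way. A call with a gripper value outside its range is refused whole. OPENING is the closure, from 0 (fully open) to 1 (shut), set as the call begins (- or left out, the last holds). The fingers move at their own pace and stop on an object; FORCE is the grip in N (left out, the last holds). Time passes only in rows, so rows that do not move let the fingers close. It gives the time, the measured TCP pose, the force and the opening at its end, in the units of the state.
- env.state(): the state, without advancing time (a new reading comes with each control period).
- grab_frame(name): name is "scene" or "top"; returns the picture (384x512x3 uint8, red, green, blue); there is no depth.
- camera_params(name): a dict with "mtx" (3x3 intrinsics, pixels), "R" (3x3) and "t" (3): a world point X has camera coordinates R X + t. Camera axes: x right, y down, z forward; pixel columns grow to the right and rows downward; lengths in mm; the calibration is good to about 2 mm. A picture is of the moment at which its call begins. camera_params takes no time and is no camera call.
- env.job_done(): hands the job in, once; it reports no verdict.
The state is a dict: "time_s": time; "qpos": joint angles; "qvel": joint speeds; "effort": joint torques, N m; "ee_pos": TCP position; "ee_rot": TCP orientation; "force": force on the tool from outside, world axes, zero at the start; "torque": the same for the moment, N m; "gripper_width": finger opening in mm.
Only numpy, scipy, OpenCV 4.12 (cv2) and the standard library are available. Lean on these libraries where they do the work, as an engineer would, in place of code of your own. Each camera call takes 0.05 s, during which the arm holds its last target.

TASK

Lay the small oak drawer front, knob up, on the white drilling jig with its long side along the two steel dowels, and slide it fully home so that it bears firmly against both dowels and the blue end stop at the same time: a steady push of roughly 10 N towards each, held together for a second, never more than 20 N on a dowel or on the stop. Set it down gently, not dropped. Then, with the front still home, turn the red catch all the way over its edge, let go, and leave the other things on the bench where they are.

Things in the scene. Friction and masses are not known exactly. Their poses are not given: they have to be found in the camera images.
- front_mid (a point): Centre (half-way up) of the drawer front, an oak slab 120 mm (its x) x 180 mm (its y) x 20 mm thick, 0.3 to 0.45 kg. A round upright wooden knob, 26 mm across and 34 mm tall, stands at the middle of its upper face: it spans 10 to 44 mm above this point. It starts flat on the bench, knob up, beside the jig. Either end may go to the stop.
- front: The same drawer front; this origin is the centre of its underside (10 mm below front_mid).
- seat (a point): Where front_mid is when the front is home, 10 mm above the jig's bed (bed top 18 mm above the bench; white board 240 mm in x, 270 in y). Its +x points to the dowels, +y to the end stop, z up: the front goes home along +x and +y, its y along this y (either way round). Good to about 1 mm only.
- dowel_a: Steel dowel, 14 mm in diameter, standing 24 mm above the jig's bed, rigid, polished (friction about 0.25). Origin: centre of its foot on the bed, 67 mm along the seat's +x and 75 mm along its +y. The front's 180 mm side rests against it.
- dowel_b: The second such steel dowel, 67 mm along the seat's +x and 75 mm along its -y.
- stop: End stop: a blue round post, 20 mm in diameter, standing 26 mm above the jig's bed, rigid, polished (friction about 0.25). Origin: on the bed, at the point of its side that touches the middle of the front's 120 mm edge, 90 mm along the seat's +y; the post's axis lies 10 mm beyond it.
- jig: The whole jig (white board) with all it carries, fixed to the bench. Origin: on the bench, 28 mm below seat, same axes. Its bed is waxed (friction about 0.35).
- catch (a joint): Angle (rad) of the red catch, a turn-button on a pivot at the jig's near side that stays where left (friction 0.10 N m). At 0 its blade points along the seat's -y, clear of the front; it grows anticlockwise from above; at 1.571, its end, it points along +x over the front's edge. Starts open, -0.5 to 0.15. Blade 16 mm wide, 10 thick, 64 long, underside 24 mm over the bed: passes 4 mm over the front.
- catch_grip (a point): Middle of the catch's black upright grip post, 14 mm in diameter, 34 mm tall (17 mm above and below this point), 53 mm from the pivot axis; it stands on the blade and moves with it.
- catch_pivot (a point): On the catch's vertical pivot axis, at the underside of the blade, 24 mm above the jig's bed; 100 mm along the seat's -x and 55 mm along its -y. The pivot column is 20 mm in diameter.
- pencil: Bystander, not to be disturbed: a red square-section carpenter's pencil, 168 x 8 x 8 mm, lying on the bench. Origin at its underside.
- hammer: Bystander, not to be disturbed: a hammer lying on the bench. Origin at its underside.
- square: Bystander, not to be disturbed: a try square: dark wooden stock and a steel blade, lying flat. Origin at its underside.
- sanding_block: Bystander, not to be disturbed: a cork sanding block, 65 x 110 x 32 mm. Origin at its underside.
- glue: Bystander, not to be disturbed: a white glue bottle with a red cap, 58 mm across, 170 mm tall, standing. Origin at its underside.
- tape: Bystander, not to be disturbed: a black and yellow tape measure, 70 x 42 x 66 mm, standing. Origin at its underside.
- screwdriver: Bystander, not to be disturbed: a screwdriver lying on the bench. Origin at its underside.
There are look-alikes about, which are no part of the job. What is shaped like the front but yellow is not meant.

How it is judged:
By the outcome, as a careful person would: the job done as asked, in the order asked, and still so for the second after the job is handed in, with the robot touching nothing.
It also fails if it takes over 67 s, if anything falls off the work surface, if the arm or the gripper's body presses on something with over 40 N, if the wrist force passes 120 N, or if a joint passes its speed limit or range.

## Working session

There is one attempt and no reset: what is moved stays moved. The work goes in short steps, Python scripts to look and compute and a shell command to move; the robot and the scene stay as the last step left them, time stands still between calls to the robot, and variables do not carry over. Pictures are saved under pics/ and viewed, and the job is handed in when it is done.

```bash
mkdir -p pics; python3 - <<'E'
from workcell import env, grab_frame, camera_params
import cv2,numpy as np
np.set_printoptions(precision=2,suppress=True)
for n in("scene","top"):
    im=grab_frame(n); cv2.imwrite(f"pics/{n}0.png",cv2.resize(im[:,:,::-1],None,fx=1.5,fy=1.5,interpolation=cv2.INTER_CUBIC)); np.save(f"{n}0.npy",im)
    p=camera_params(n); print(n,p["mtx"],p["R"],p["t"], -np.array(p["R"]).T@np.array(p["t"]))
print(env.state(), env.grip_point_offset)
E
```

```text
scene [[366.19   0.   256.08]
 [  0.   366.19 190.66]
 [  0.     0.     1.  ]] [[ 0.73  0.69 -0.02]
 [ 0.38 -0.42 -0.82]
 [-0.57  0.59 -0.57]] [-352.15 -129.76 1501.63] [1166.09 -698.43  740.39]
top [[373.16   0.   249.97]
 [  0.   373.16 191.53]
 [  0.     0.     1.  ]] [[-0.02 -1.   -0.02]
 [-0.99  0.03 -0.14]
 [ 0.14  0.01 -0.99]] [   1.62  509.7  1032.84] [ 357.16  -23.69 1094.73]
{'time_s': 0.1, 'qpos': array([-76.55,  18.35,  89.7 ,   0.  ,  72.05,  -1.15]), 'qvel': array([ 0.02, -0.01, -0.14, -0.06,  0.01, -0.03]), 'effort': array([  0.  , -41.33, -23.25,   0.07,   0.04,  -0.  ]), 'ee_pos': array([ 144.81, -556.  ,  213.21]), 'ee_rot': array([-179.91,   -0.  ,   14.6 ]), 'force': array([0.5 , 0.09, 0.27]), 'torque': array([-0.03, -0.  , -0.05]), 'gripper_width': 91.54576778753234} 18.8
```

View pics/scene0.png

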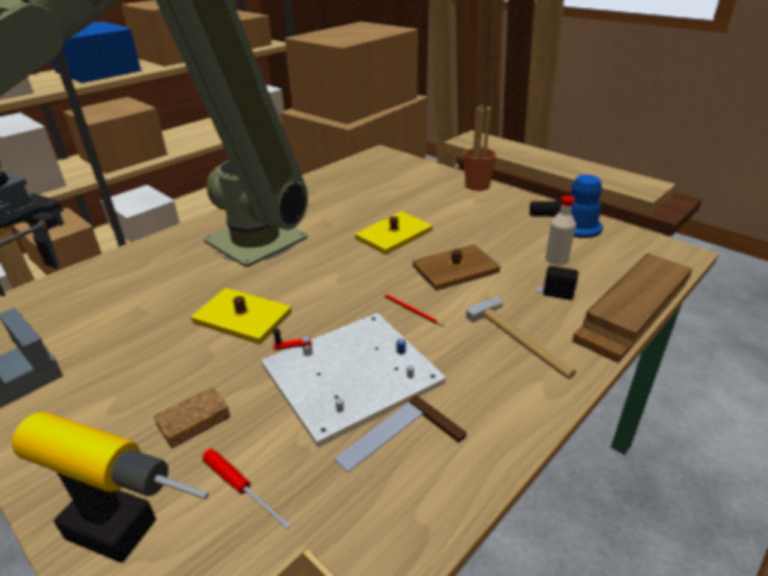

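View pics/top0.png

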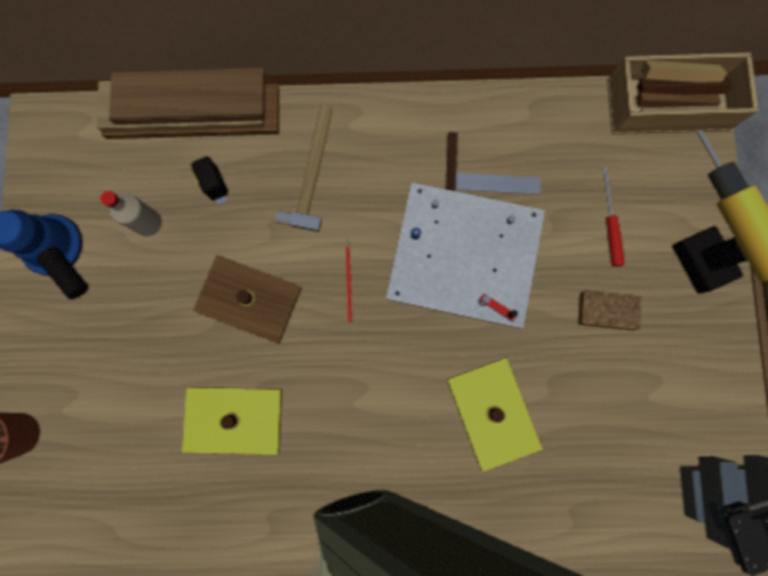

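```bash
cat > h.py <<'E'
import numpy as np, cv2
from workcell import env, grab_frame, camera_params
np.set_printoptions(precision=2,suppress=True)
def ray(n,uv,z):
    p=camera_params(n);R=np.array(p["R"]);t=np.array(p["t"]).ravel();K=np.array(p["mtx"])
    uv=np.atleast_2d(uv).astype(float)
    d=(np.c_[uv,np.ones(len(uv))]@np.linalg.inv(K).T)@R
    c=-R.T@t
    return c+d*((z-c[2])/d[:,2])[:,None]
def proj(n,X):
    p=camera_params(n);R=np.array(p["R"]);t=np.array(p["t"]).ravel();K=np.array(p["mtx"])
    x=(np.atleast_2d(X)@R.T+t)@K.T
    return x[:,:2]/x[:,2:]
def biggest(m,box):
    mm=np.zeros_like(m,np.uint8); x0,y0,x1,y1=box; mm[y0:y1,x0:x1]=m[y0:y1,x0:x1]
    cs,_=cv2.findContours(mm,cv2.RETR_EXTERNAL,cv2.CHAIN_APPROX_NONE)
    return max(cs,key=cv2.contourArea)
E
python3 - <<'E'
from h import *
im=np.load("top0.npy"); sc=np.load("scene0.npy")
hsv=cv2.cvtColor(im,cv2.COLOR_RGB2HSV)
for nm,(u,v) in dict(front=(150,190),front2=(185,205),bench=(100,230),jig=(300,180),yel=(140,280)).items(): print(nm,im[v,u],hsv[v,u])
# jig: low saturation bright
m=((hsv[...,1]<60)&(hsv[...,2]>90)).astype(np.uint8)
c=biggest(m,(250,115,372,225)); r=cv2.minAreaRect(cv2.convexHull(c))
P=ray("top",cv2.boxPoints(r),18); print("jig",P, np.linalg.norm(np.diff(np.r_[P,P[:1]],axis=0),axis=1),P.mean(0))
big=np.hstack([cv2.resize(im[160:235,120:210],None,fx=4,fy=4),cv2.resize(im[115:225,250:370],None,fx=3.3,fy=3.3,interpolation=cv2.INTER_CUBIC)[:300]])
cv2.imwrite("pics/c1.png",big[:,:,::-1])
cv2.imwrite("pics/c2.png",cv2.resize(sc[200:300,165:305],None,fx=5,fy=5,interpolation=cv2.INTER_CUBIC)[:,:,::-1])
E
```

```text
front [74 53 34] [ 14 138  74]
front2 [76 54 35] [ 14 138  76]
bench [111  97  73] [ 19  87 111]
jig [145 150 157] [108  19 157]
yel [156 164  58] [ 32 165 164]
jig [[ 488.8   -27.05   18.  ]
 [ 789.86  -99.71   18.  ]
 [ 718.94 -374.5    18.  ]
 [ 423.96 -292.53   18.  ]] [309.7  283.79 306.16 273.29] [ 605.39 -198.45   18.  ]
```

View pics/c1.png

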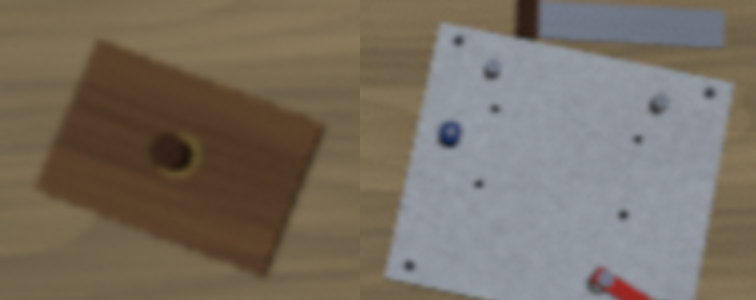

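View pics/c2.png

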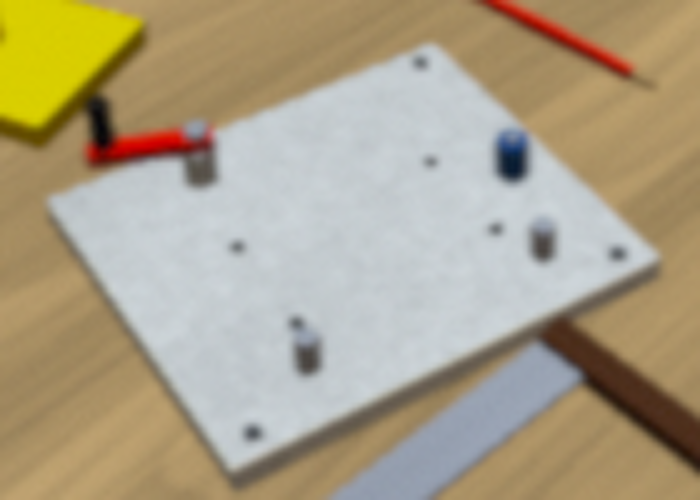

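```bash
python3 - <<'E'
from h import *
im=np.load("top0.npy"); sc=np.load("scene0.npy")
def quad(c):
    h=cv2.convexHull(c); r=cv2.minAreaRect(h); b=cv2.boxPoints(r)
    # refine: fit a line to contour points near each side
    pts=c[:,0].astype(float); L=[]
    for i in range(4):
        a,d=b[i],b[(i+1)%4]; n=d-a; l=np.linalg.norm(n); n/=l
        s=(pts-a)@n; e=np.abs((pts-a)@[-n[1],n[0]])
        q=pts[(s>.12*l)&(s<.88*l)&(e<4)]
        vx,vy,x,y=cv2.fitLine(q.astype(np.float32),cv2.DIST_HUBER,0,.01,.01).ravel(); L.append(np.cross([x,y,1],[x+vx,y+vy,1]))
    C=[]
    for i in range(4):
        p=np.cross(L[i-1],L[i]); C.append(p[:2]/p[2])
    return np.array(C)
def rep(n,c,z,name):
    C=quad(c); P=ray(n,C,z); print(name,n,C.round(1).tolist()); print(P[:,:2], np.linalg.norm(np.diff(np.r_[P,P[:1]],axis=0),axis=1),P.mean(0))
    d=P[1]-P[0]; e=P[2]-P[1]; print(' dirs',np.degrees(np.arctan2(d[1],d[0])),np.degrees(np.arctan2(e[1],e[0])))
for n,I,jb,fb in(("top",im,(255,118,366,222),(122,162,206,235)),("scene",sc,(168,205,300,295),(272,160,336,195))):
    hsv=cv2.cvtColor(I,cv2.COLOR_RGB2HSV)
    m=((hsv[...,1]<45)&(hsv[...,2]>110)).astype(np.uint8)
    m=cv2.morphologyEx(m,cv2.MORPH_OPEN,np.ones((5,5)))
    rep(n,biggest(m,jb),18,"jig")
    print(hsv[178,290] if n=="scene" else '')
    g=I.astype(int); m=((hsv[...,1]>108)&(hsv[...,2]<95 if n=="top" else hsv[...,2]<140)).astype(np.uint8)
    cv2.imwrite(f"pics/m_{n}.png",m*255)
    rep(n,biggest(m,fb),20 if n=="top" else 20,"front")
E
```

```text
jig top [[256.9, 198.5], [274.0, 121.5], [362.7, 139.7], [348.3, 217.9]]
[[ 491.29  -30.32]
 [ 722.2   -87.28]
 [ 658.78 -347.94]
 [ 428.47 -291.35]] [237.82 268.26 237.15 268.48] [ 575.18 -189.22   18.  ]
 dirs -13.856157855555143 -103.6744269414564

front top [[129.0, 206.3], [144.6, 170.6], [200.1, 191.3], [185.4, 228.1]]
[[477.62 342.32]
 [582.07 298.53]
 [516.31 134.93]
 [410.54 177.78]] [113.26 176.32 114.12 177.68] [496.63 238.39  20.  ]
 dirs -22.742977795698657 -111.900281946851
jig scene [[173.6, 239.9], [252.9, 207.9], [296.7, 251.7], [210.3, 294.8]]
[[ 432.   -293.85]
 [ 497.08  -27.23]
 [ 727.34  -90.37]
 [ 663.98 -352.29]] [274.44 238.76 269.48 239.22] [ 580.1  -190.93   18.  ]
 dirs 76.28299883518346 -15.333538542381264
[ 15 163 117]
front scene [[271.9, 174.1], [317.8, 162.8], [335.5, 180.5], [288.9, 193.8]]
[[408.68 166.55]
 [486.8  345.87]
 [607.14 285.37]
 [535.61 110.15]] [195.59 134.7  189.26 138.89] [509.56 226.99  20.  ]
 dirs 66.4611796875049 -26.688068809733828
```

```bash
python3 - <<'E'
from h import *
im=np.load("top0.npy"); sc=np.load("scene0.npy")
# stereo guesses of seat from board: predict
th=np.radians(-13.8);ex=np.array([np.cos(th),np.sin(th)]);ey=np.array([-ex[1],ex[0]])
def crop(I,u,v,h=9,f=20): 
    u,v=int(round(u)),int(round(v)); return cv2.resize(I[v-h:v+h,u-h:u+h],None,fx=f,fy=f,interpolation=cv2.INTER_NEAREST),(u-h,v-h)
for n,I,pts in(("top",im,[(289.7,135.9),(340.5,146),(277,155.6),(322,199),(341,209)]),("scene",sc,[(273.5,247.5),(226.5,270),(267.5,231),(205,232),(184.5,225)])):
    row=[]
    for p in pts:
        c,o=crop(I,*p,h=8,f=9); row.append(c); print(n,o)
    cv2.imwrite(f"pics/d_{n}.png",np.hstack(row)[:,:,::-1])
E
python3 -c "
import cv2,numpy as np
cv2.imwrite('pics/d.png',np.vstack([cv2.imread('pics/d_top.png'),cv2.imread('pics/d_scene.png')]))"
```

```text
top (282, 128)
top (332, 138)
top (269, 148)
top (314, 191)
top (333, 201)
scene (266, 240)
scene (218, 262)
scene (260, 223)
scene (197, 224)
scene (176, 217)
```

View pics/d.png

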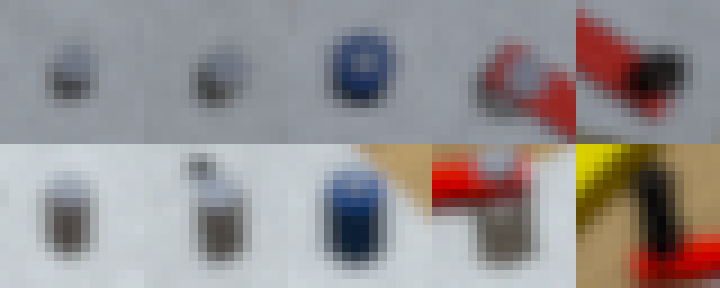

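```bash
python3 - <<'E'
from h import *
from scipy.optimize import least_squares
T=dict(A=((289.9,133.9),(273.2,243.8),42),B=((341.2,144.4),(225.7,266.2),42),S=((276.6,153.8),(266.9,226.7),44),P=((323.8,198.5),(203.5,225.3),60),G=((342.7,208),(183.7,219.6),86))
mean={}
for k,(a,b,z) in T.items():
    pa=ray("top",a,z)[0];pb=ray("scene",b,z)[0]
    f=lambda X:np.r_[proj("top",X)[0]-a,proj("scene",X)[0]-b]
    s=least_squares(f,[*pa[:2],z]); print(k,pa,pb,'tri',s.x,np.abs(s.fun).max()); mean[k]=(pa[:2]+pb[:2])/2
loc=dict(A=(67,75),B=(67,-75),S=(0,100),P=(-100,-55))
for sel in('AB','ABS','ABSP'):
  for w in(0,1,2):
    def res(q):
        c,s=np.cos(q[2]),np.sin(q[2]); R=np.array([[c,-s],[s,c]])
        out=[]
        for k in sel:
            a,b,z=T[k]; m=[ray("top",a,z)[0,:2],ray("scene",b,z)[0,:2]]; m=[m[0],m[1],(m[0]+m[1])/2][w]
            out.append(q[:2]+R@loc[k]-m)
        return np.concatenate(out)
    r=least_squares(res,[576,-190,-.24]); print(sel,w,r.x[:2],np.degrees(r.x[2]),r.fun)
# knob
E
```

```text
A [ 675.22 -130.93   42.  ] [ 674.81 -129.94   42.  ] tri [ 675.18 -130.68   42.69] 0.07668721136980139
B [ 639.74 -277.78   42.  ] [ 639.57 -276.04   42.  ] tri [ 639.93 -277.03   42.96] 0.21216525891782112
S [616.44 -90.17  44.  ] [614.64 -89.3   44.  ] tri [615.9  -90.28  45.39] 0.09483994193533363
P [ 481.36 -216.2    60.  ] [ 487.65 -221.6    60.  ] tri [ 481.96 -217.4    54.18] 0.05706915408504187
G [ 451.11 -260.97   86.  ] [ 452.36 -261.57   86.  ] tri [ 451.27 -261.07   85.11] 0.05353631894513455
AB 0 [ 592.35 -188.62] -13.5842686092922 [-0.13 -0.52  0.13  0.52]
AB 1 [ 592.06 -187.28] -13.56322395227105 [-0.03 -0.14  0.03  0.14]
AB 2 [ 592.21 -187.95] -13.573773617211206 [-0.08 -0.33  0.08  0.33]
ABS 0 [ 592.47 -188.01] -13.80011884913744 [ 0.2  -0.23 -0.09  0.95 -0.11 -0.72]
ABS 1 [ 591.82 -187.13] -13.442860884990557 [-0.4   0.18 -0.02  0.39  0.42 -0.57]
ABS 2 [ 592.14 -187.57] -13.621718419272307 [-0.1  -0.03 -0.06  0.67  0.15 -0.65]
ABSP 0 [ 592.21 -187.62] -14.067272798498044 [ 0.21 -0.22 -0.77  1.13  0.08 -0.44  0.48 -0.46]
ABSP 1 [ 593.44 -188.38] -12.432309011928727 [ 0.21  0.38  3.16  0.    0.33 -1.42 -3.7   1.04]
ABSP 2 [ 592.82 -188.  ] -13.25603366971568 [ 0.22  0.07  1.19  0.55  0.22 -0.93 -1.62  0.3 ]
```

```bash
python3 - <<'E'
from h import *
im=np.load("top0.npy"); sc=np.load("scene0.npy")
a=cv2.resize(im[183:214,148:178],None,fx=12,fy=12,interpolation=cv2.INTER_NEAREST)
b=cv2.resize(sc[160:191,288:318],None,fx=12,fy=12,interpolation=cv2.INTER_NEAREST)
cv2.imwrite("pics/k.png",np.hstack([a,b])[:,:,::-1])
# predicted projections from slab centre
for c in((496.6,238.4),):
    for n in("top","scene"): print(n,proj(n,[[*c,20],[*c,54]]))
E
```

```text
top [[164.64 198.9 ]
 [161.73 197.42]]
scene [[302.83 174.79]
 [303.33 166.84]]
```

View pics/k.png

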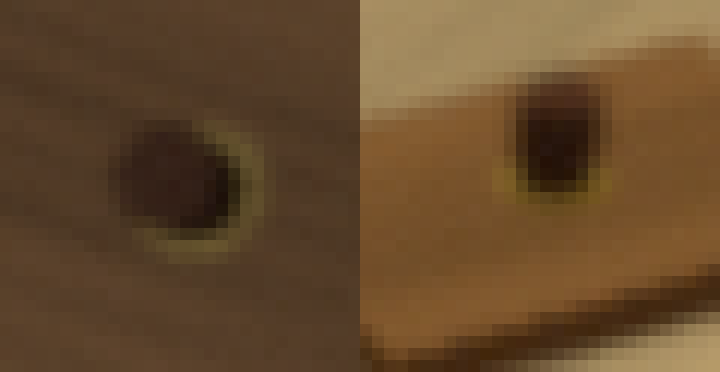

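```bash
python3 - <<'E'
from h import *
print(ray("top",(161.1,196.5),54),ray("scene",(304,167.6),54))
yaw=np.radians(67.6);g=np.array([497.8,238.8]);p=env.state()["ee_pos"][:2];d=g-p
print(d@[np.cos(yaw),np.sin(yaw)],d@[np.sin(yaw),-np.cos(yaw)])
E
```

```text
[[499.26 240.2   54.  ]] [[501.63 235.76  54.  ]]
869.3468814519509 23.47966986357551
```

Candidates for the front in the top picture (512×384 px): brown slab with knob at (164,199), yellow slabs with knobs at (154,280) and (331,276), and knobless brown boards at (124,63). I choose the brown one. The close crop (c1.png) shows oak with one round knob at its middle, about 114×177 mm by contour, which fits 120×180. The jig fit agrees with the given dimensions to under 1 mm: seat (592.2, -187.8), yaw -13.7°.

```bash
python3 -m creep '{"offset":[[0,0,0],[0,0,0],[0,0,0],[0,0,0],[0,0,0]],"rotation":[[0,0,-10.6],[0,0,-10.6],[0,0,-10.6],[0,0,-10.6],[0,0,-10.6]]}' 0 20
python3 -m creep '{"offset":[[0.06,0,0],[0.06,0,0],[0.06,0,0],[0.06,0,0],[0.06,0,0]],"rotation":[[0,0,0],[0,0,0],[0,0,0],[0,0,0],[0,0,0]]}'
python3 -m creep '{"offset":[[0.06,0.01,0],[0.06,0.01,0],[0.06,0,0],[0.06,0,0],[0.06,0,0]],"rotation":[[0,0,0],[0,0,0],[0,0,0],[0,0,0],[0,0,0]]}'
```

```text
time_s: 0.72
ee_pos: [144.9, -556.1, 213.5]
ee_rot: [-180.0, -0.1, 67.9]
force: [-0.1, 0.2, -0.3]
gripper_width: 91.7
time_s: 1.35
ee_pos: [259.5, -277.2, 213.8]
ee_rot: [180.0, -0.0, 67.5]
force: [1.7, -0.2, -0.1]
gripper_width: 91.5
time_s: 1.98
ee_pos: [392.3, -7.4, 213.9]
ee_rot: [180.0, 0.0, 67.6]
force: [0.5, -1.0, 0.0]
gripper_width: 91.1
```

```bash
python3 -m creep '{"offset":[[0.055,0.001,0],[0.055,0.001,0],[0.055,0.001,0],[0.055,0.001,0],[0.048,0.001,0]],"rotation":[[0,0,0],[0,0,0],[0,0,0],[0,0,0],[0,0,0]]}'
python3 -m creep '{"offset":[[0,0,0.04],[0,0,0.04],[0,0,0.04],[0,0,0]],"rotation":[[0,0,0],[0,0,0],[0,0,0],[0,0,0]]}'
python3 - <<'E'
from h import *
for n in("top","scene"):
    im=grab_frame(n); np.save(n+"1.npy",im)
    u,v=proj(n,[499,238.5,40])[0].astype(int)
    cv2.imwrite(f"pics/g_{n}.png",cv2.resize(im[max(0,v-55):v+55,u-60:u+60],None,fx=5,fy=5,interpolation=cv2.INTER_CUBIC)[:,:,::-1])
E
```

```text
time_s: 2.6
ee_pos: [499.1, 238.5, 213.4]
ee_rot: [-180.0, 0.0, 67.7]
force: [0.2, -0.7, -0.4]
gripper_width: 91.2
time_s: 3.1
ee_pos: [496.4, 235.4, 91.0]
ee_rot: [-179.7, 0.3, 67.6]
force: [-0.4, -1.1, 0.3]
gripper_width: 91.3
```

View pics/g_scene.png

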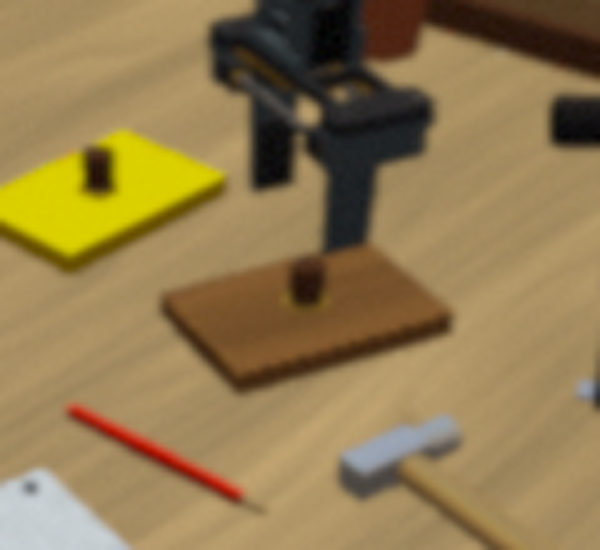

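The scene crop shows the open jaws astride the oak front's knob, which sits at crop (308,283). The yellow one is well away to the left.

```bash
python3 -m creep '{"offset":[[0,0,0],[0,0,0.025]],"rotation":[[0,0,0],[0,0,0]]}'
python3 -m creep '{"offset":[[0,0,0.02],[0,0,0.015],[0,0,0]],"rotation":[[0,0,0],[0,0,0],[0,0,0]]}'
```

```text
time_s: 3.45
ee_pos: [501.6, 237.7, 72.2]
ee_rot: [179.7, -0.4, 67.6]
force: [0.8, -0.5, -0.3]
gripper_width: 91.2
time_s: 3.82
ee_pos: [498.7, 236.4, 33.8]
ee_rot: [-180.0, 0.0, 67.6]
force: [-0.2, -0.1, 0.5]
gripper_width: 91.3
```

```bash
python3 -m creep '{"offset":[[0,0,0.009],[0,0,0]],"rotation":[[0,0,0],[0,0,0]]}'
python3 -m creep '{"offset":[[0,0,0],[0,0,0],[0,0,0],[0,0,0],[0,0,0]],"rotation":[[0,0,0],[0,0,0],[0,0,0],[0,0,0],[0,0,0]]}' 1 45
```

```text
time_s: 4.08
ee_pos: [498.7, 236.5, 24.8]
ee_rot: [-180.0, 0.0, 67.6]
force: [-0.1, 0.6, 0.2]
gripper_width: 91.2
time_s: 4.7
ee_pos: [498.8, 236.5, 24.9]
ee_rot: [180.0, 0.0, 67.6]
force: [0.9, -0.4, 0.0]
gripper_width: 44.5
```

```bash
python3 -m creep '{"offset":[[0,0,0],[0,0,0],[0,0,0],[0,0,0]],"rotation":[[0,0,0],[0,0,0],[0,0,0],[0,0,0]]}'
python3 -m creep '{"offset":[[0,0,-0.003],[0,0,-0.01],[0,0,-0.03],[0,0,-0.04],[0,0,0]],"rotation":[[0,0,0],[0,0,0],[0,0,0],[0,0,0],[0,0,0]]}'
```

```text
time_s: 5.2
ee_pos: [498.4, 236.6, 24.9]
ee_rot: [-180.0, 0.0, 67.6]
force: [-2.5, 0.9, 1.2]
gripper_width: 25.1
time_s: 5.82
ee_pos: [501.4, 237.5, 111.3]
ee_rot: [179.7, -0.3, 67.6]
force: [0.3, 0.3, -4.1]
gripper_width: 25.0
```

```bash
python3 -m creep '{"offset":[[0,0,0],[-0.02,0.01,0],[-0.04,0.018,0],[-0.05,0.023,0],[-0.05,0.023,0]],"rotation":[[0,0,-8.7],[0,0,0],[0,0,0],[0,0,0],[0,0,0]]}'
python3 -m creep '{"offset":[[-0.05,0.023,0],[-0.05,0.023,0],[-0.05,0.023,0],[-0.05,0.023,0],[-0.02,0.01,0]],"rotation":[[0,0,0],[0,0,0],[0,0,0],[0,0,0],[0,0,0]]}'
python3 -m creep '{"offset":[[-0.01,0.005,0],[-0.008,0.002,0],[0,0,0],[0,0,0]],"rotation":[[0,0,0],[0,0,0],[0,0,0],[0,0,0]]}'
python3 - <<'E'
from h import *
print(env.state())
for n in("top","scene"):
    im=grab_frame(n); np.save(n+"2.npy",im)
    cv2.imwrite(f"pics/p_{n}.png",cv2.resize(im[90:240,220:390] if n=="top" else im[130:310,150:330],None,fx=4,fy=4 if n!="top" else 3.9,interpolation=cv2.INTER_CUBIC)[:590,:,::-1])
E
```

```text
time_s: 6.45
ee_pos: [532.0, 61.9, 106.4]
ee_rot: [-179.9, 0.1, 76.3]
force: [1.3, 0.8, -4.3]
gripper_width: 25.1
time_s: 7.08
ee_pos: [579.3, -177.2, 106.2]
ee_rot: [-179.9, 0.0, 76.1]
force: [-0.1, 1.4, -4.8]
gripper_width: 25.3
time_s: 7.58
ee_pos: [582.2, -192.4, 108.0]
ee_rot: [-180.0, -0.0, 76.4]
force: [-0.2, 0.2, -3.9]
gripper_width: 24.7
{'time_s': 7.575, 'qpos': array([-19.37,  26.33,  93.13,   0.02,  60.56,  -5.74]), 'qvel': array([ 0.04, -0.05, -0.18,  0.02, -0.16, -0.03]), 'effort': array([ -0.25, -48.82, -22.44,   0.06,   0.04,   0.  ]), 'ee_pos': array([ 582.2 , -192.36,  108.  ]), 'ee_rot': array([-179.98,   -0.02,   76.36]), 'force': array([-0.15,  0.25, -3.94]), 'torque': array([ 0.  , -0.09, -0.01]), 'gripper_width': 24.74677254368252}
```

View pics/p_top.png

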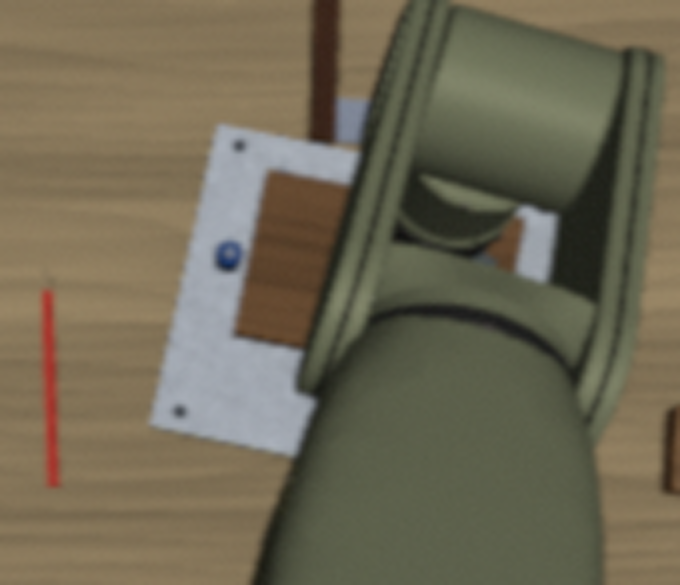

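View pics/p_scene.png

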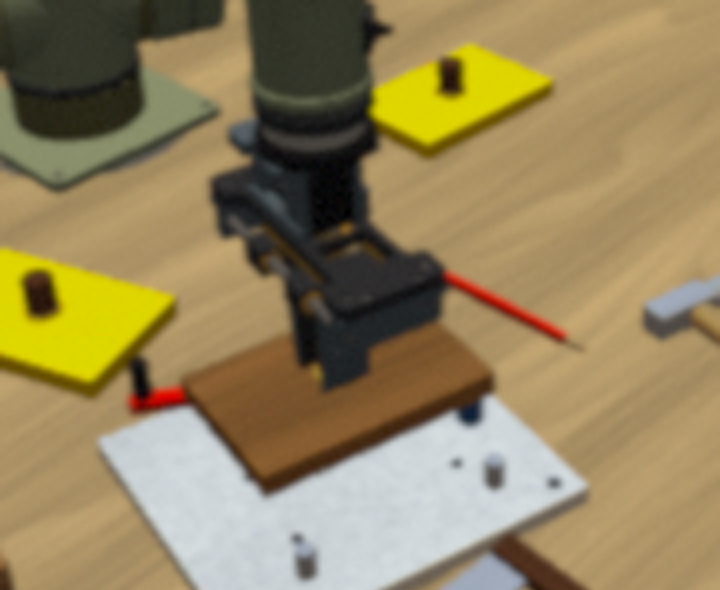

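```bash
python3 - <<'E'
from h import *
def quadline(n,z,pts):
    P=ray(n,pts,z)[:,:2]; c,s=np.cos(np.radians(-13.7)),np.sin(np.radians(-13.7))
    q=P-[592.2,-187.8]; print(n,P.tolist(),'seatframe',np.c_[q@[c,s],q@[-s,c]])
    d=np.diff(P,axis=0)[:,:]; print(np.degrees(np.arctan2(d[:,1],d[:,0])))
quadline("top",103,[(286.1,133.7),(278.3,175.5)])
quadline("scene",103,[(150+267/4,130+482/4),(150+492/4,130+382/4)])
E
```

```text
top [[657.6482597007456, -114.33503048704233], [541.7511453074375, -89.01993364620608]] seatframe [[ 46.19  86.88]
 [-72.41  84.02]]
[167.68]
scene [[630.1207129012776, -292.08294305862296], [670.1733060620169, -126.20997790278489]] seatframe [[ 61.54 -92.33]
 [ 61.17  78.3 ]]
[76.42]
```

```bash
python3 -m creep '{"offset":[[-0.001,0,0.02],[0,0,0.02],[0,0,0.01],[0,0,0.005],[0,0,0]],"rotation":[[0,0,0],[0,0,0],[0,0,0],[0,0,0],[0,0,0]]}'
python3 -m creep '{"offset":[[0,0,0.002],[0,0,0.002],[0,0,0.002],[0,0,0]],"rotation":[[0,0,0],[0,0,0],[0,0,0],[0,0,0]]}'
```

```text
time_s: 8.3
ee_pos: [582.3, -194.4, 53.1]
ee_rot: [180.0, 0.0, 76.3]
force: [0.2, 0.1, -3.8]
gripper_width: 25.2
time_s: 8.8
ee_pos: [582.0, -194.5, 46.8]
ee_rot: [-180.0, 0.0, 76.3]
force: [-0.4, -0.2, -4.3]
gripper_width: 24.6
```

```bash
python3 -m creep '{"offset":[[0,0,0.001],[0,0,0.001],[0,0,0]],"rotation":[[0,0,0],[0,0,0],[0,0,0]]}'
python3 -m creep '{"offset":[[0,0,0.001],[0,0,0]],"rotation":[[0,0,0],[0,0,0]]}'
python3 -m creep '{"offset":[[0,0,0.0005],[0,0,0]],"rotation":[[0,0,0],[0,0,0]]}'
```

```text
time_s: 9.18
ee_pos: [582.0, -194.5, 44.9]
ee_rot: [-180.0, 0.0, 76.3]
force: [0.6, 0.2, -4.9]
gripper_width: 25.5
time_s: 9.43
ee_pos: [582.1, -194.4, 43.9]
ee_rot: [-180.0, 0.0, 76.3]
force: [-0.3, 0.4, -3.8]
gripper_width: 25.4
time_s: 9.68
ee_pos: [582.1, -194.5, 43.4]
ee_rot: [180.0, 0.0, 76.3]
force: [0.0, -0.5, -3.9]
gripper_width: 25.3
```

```bash
python3 -m creep '{"offset":[[0,0,0.0005],[0,0,0]],"rotation":[[0,0,0],[0,0,0]]}'
python3 -m creep '{"offset":[[0,0,0.0005],[0,0,0]],"rotation":[[0,0,0],[0,0,0]]}'
python3 -m creep '{"offset":[[0,0,0.0005],[0,0,0]],"rotation":[[0,0,0],[0,0,0]]}'
```

```text
time_s: 9.93
ee_pos: [582.1, -194.5, 43.0]
ee_rot: [180.0, 0.0, 76.3]
force: [-0.9, 0.3, -4.2]
gripper_width: 25.0
time_s: 10.18
ee_pos: [582.2, -194.5, 42.9]
ee_rot: [180.0, 0.0, 76.3]
force: [-0.0, 0.8, 0.0]
gripper_width: 25.0
time_s: 10.42
ee_pos: [582.2, -194.5, 42.8]
ee_rot: [180.0, 0.0, 76.3]
force: [-2.9, 1.2, 5.6]
gripper_width: 25.2
```

```bash
cat > f.py <<'E'
from h import *
s=env.state();t=np.radians(-13.7);c,q=np.cos(t),np.sin(t)
F=s["force"];d=s["ee_pos"][:2]-[592.2,-187.8]
print("seat F",np.array([F@[c,q,0],F@[-q,c,0],F[2]]),"pos",d@[c,q],d@[-q,c],s["ee_pos"][2],"T",s["torque"],"rot",s["ee_rot"],s["time_s"],s["gripper_width"])
E
python3 -m creep '{"offset":[[0,0,-0.0003],[0.001,0.001,0],[0.0015,0.0015,0],[0.0015,0.0015,0],[0,0,0]],"rotation":[[0,0,0],[0,0,0],[0,0,0],[0,0,0],[0,0,0]]}' >/dev/null; python3 f.py
```

```text
seat F [-3.63 -2.49  5.51] pos -4.379466768698826 -5.850386475520206 42.87522468855875 T [-0.31  0.72  0.  ] rot [-179.99    0.1    76.33] 11.05 25.044127681248327
```

```bash
python3 -m creep '{"offset":[[0,0,-0.0002],[0.001,0.001,0],[0,0,0]],"rotation":[[0,0,0],[0,0,0],[0,0,0]]}' >/dev/null; python3 f.py
python3 -m creep '{"offset":[[0.001,0.001,0],[0,0,0]],"rotation":[[0,0,0],[0,0,0]]}' >/dev/null; python3 f.py
python3 -m creep '{"offset":[[0.0005,0.0005,0],[0,0,0]],"rotation":[[0,0,0],[0,0,0]]}' >/dev/null; python3 f.py
```

```text
seat F [-3.71 -3.73  5.37] pos -3.292150574693782 -4.732957249487209 42.864908551483104 T [-0.41  0.69  0.05] rot [-180.      0.08   76.32] 11.425 25.03878092751417
seat F [-2.83 -3.78  6.25] pos -2.4382534797775675 -3.8835061471412926 42.867753178096244 T [-0.46  0.78  0.04] rot [-179.98    0.1    76.33] 11.675 25.177848541375354
seat F [-5.01 -5.34  6.24] pos -2.452478522663106 -3.888726370023867 42.857765657884556 T [-0.65  0.95 -0.01] rot [-179.92    0.15   76.35] 11.925 25.296131048278962
```

```bash
python3 -m creep '{"offset":[[0,0.0005,-0.0002],[0,0,0]],"rotation":[[0,0,0],[0,0,0]]}' >/dev/null; python3 f.py
python3 -m creep '{"offset":[[0.0005,0,0],[0,0,0]],"rotation":[[0,0,0],[0,0,0]]}' >/dev/null; python3 f.py
```

```text
seat F [-4.86 -5.03  6.38] pos -2.3364740956441032 -3.8902084196460853 42.85855077962619 T [-0.67  0.95  0.04] rot [-179.87    0.14   76.35] 12.175 25.100143834563937
seat F [-4.71 -6.76  5.49] pos -2.2816964978095253 -3.861148811541963 42.87074232410578 T [-0.91  1.04  0.03] rot [-179.88    0.19   76.37] 12.425 25.291263439955177
```

```bash
for i in 1; do python3 -m creep '{"offset":[[0,0.0005,0],[0,0,0]],"rotation":[[0,0,0],[0,0,0]]}' >/dev/null; python3 f.py; done
python3 -m creep '{"offset":[[0,0.0005,0],[0,0,0]],"rotation":[[0,0,0],[0,0,0]]}' >/dev/null; python3 f.py
python3 -m creep '{"offset":[[0,0.0005,0],[0,0,0]],"rotation":[[0,0,0],[0,0,0]]}' >/dev/null; python3 f.py
python3 -m creep '{"offset":[[0,0.0005,0],[0,0,0]],"rotation":[[0,0,0],[0,0,0]]}' >/dev/null; python3 f.py
```

```text
seat F [-6.12 -5.95  7.52] pos -2.0714783236679066 -3.8624156216361376 42.88572453364693 T [-0.87  1.16  0.12] rot [-179.85    0.19   76.37] 12.675 25.281267044140176
seat F [-6.72 -7.77  6.55] pos -1.9276210240443652 -3.8714127843142916 42.87196868165091 T [-0.79  1.19  0.22] rot [-179.8     0.19   76.38] 12.925 25.18266198425107
seat F [-7.42 -6.29  8.55] pos -1.6578428788595603 -3.870949970062155 42.84714632818068 T [-0.79  1.22  0.25] rot [-179.77    0.19   76.39] 13.175 25.160351206084247
seat F [-7.49 -6.04  8.21] pos -1.30517829002734 -3.870409826443262 42.8765991205289 T [-0.74  1.33  0.21] rot [-179.76    0.19   76.4 ] 13.425 25.253029853923575
```

```bash
python3 -m creep '{"offset":[[0,0.0005,0],[0,0,0]],"rotation":[[0,0,0],[0,0,0]]}' >/dev/null; python3 f.py
python3 -m creep '{"offset":[[0,0.0005,0],[0,0,0]],"rotation":[[0,0,0],[0,0,0]]}' >/dev/null; python3 f.py
python3 - <<'E'
from h import *
im=grab_frame("scene"); np.save("s3.npy",im)
cv2.imwrite("pics/s3.png",cv2.resize(im[195:305,160:305],None,fx=5,fy=5,interpolation=cv2.INTER_CUBIC)[:,:,::-1])
im=grab_frame("top"); np.save("t3.npy",im)
cv2.imwrite("pics/t3.png",cv2.resize(im[110:225,250:370],None,fx=5,fy=5,interpolation=cv2.INTER_CUBIC)[:,:,::-1])
E
```

```text
seat F [-8.89 -6.49  8.49] pos -1.3101442324277257 -3.850872072247995 42.83313570807523 T [-0.79  1.42  0.19] rot [-179.69    0.19   76.4 ] 13.675 24.988188552834636
seat F [-9.52 -6.49  9.72] pos -1.316988847492261 -3.872469142790954 42.86526289553159 T [-0.75  1.6   0.21] rot [-179.64    0.19   76.4 ] 13.925 25.296841084387694
```

View pics/s3.png

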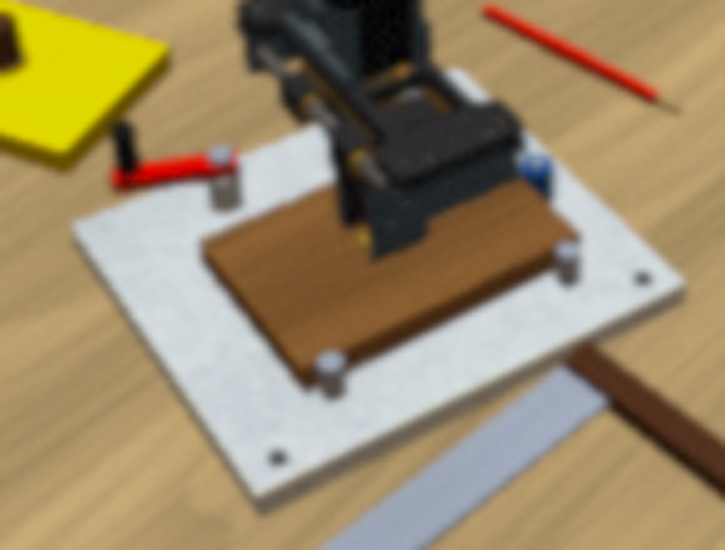

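View pics/t3.png

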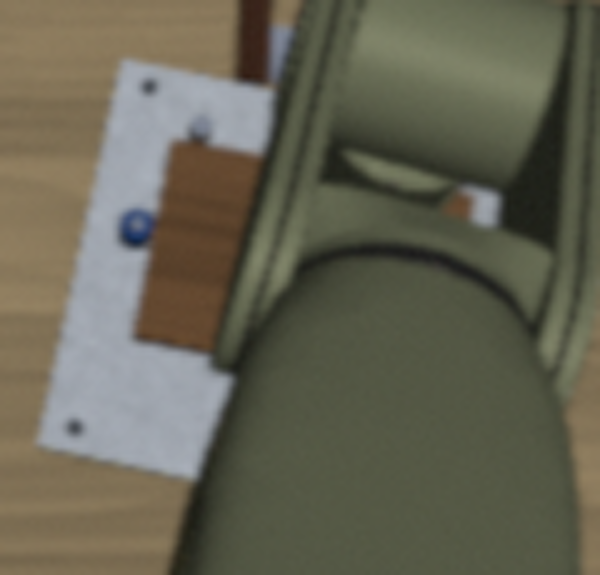

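```bash
python3 -m creep '{"offset":[[0,0,-0.0004],[0.0002,0.0002,0]],"rotation":[[0,0,-0.5],[0,0,0]]}' >/dev/null; python3 f.py
python3 -m creep '{"offset":[[0.0002,0.0003,-0.0002],[0,0,0]],"rotation":[[0,0,-0.3],[0,0,0]]}' >/dev/null; python3 f.py
```

```text
seat F [-10.87  -7.78   7.69] pos -1.2281919590072843 -3.8530702665463843 42.87696348837744 T [-0.9   1.57  0.02] rot [-179.62    0.2    76.86] 14.275 25.176784379978695
seat F [-10.41  -7.83   7.24] pos -1.2209170365591424 -3.827259945527853 42.90498219909714 T [-1.02  1.65 -0.07] rot [-179.58    0.2    77.14] 14.525 25.224177889055333
```

```bash
python3 -m creep '{"offset":[[0.0004,0.0004,0],[0.0004,0.0004,0]],"rotation":[[-0.4,0.2,0],[0,0,0]]}' >/dev/null; python3 f.py
python3 -m creep '{"offset":[[0.0003,0.0003,0],[0,0,0]],"rotation":[[0,0,0],[0,0,0]]}' >/dev/null; python3 f.py
```

```text
seat F [-11.39 -10.44   8.25] pos -1.145628562736976 -3.7696559701954144 42.85463800853084 T [-1.45  2.31 -0.2 ] rot [-179.89    0.07   77.16] 14.775 24.92296577864856
seat F [-11.27 -11.45   8.13] pos -1.1549264189376274 -3.771813120953867 42.84158357451247 T [-1.41  2.33 -0.14] rot [-179.84    0.09   77.17] 15.025 25.03003364290489
```

```bash
python3 -m creep '{"offset":[[0.0001,0.0008,-0.0002],[0,0.0006,-0.0002]],"rotation":[[0,0,0.3],[0,0,0]]}' >/dev/null; python3 f.py
python3 -m creep '{"offset":[[0.0002,0.0005,0],[0,0,0]],"rotation":[[0,0,0],[0,0,0]]}' >/dev/null; python3 f.py
```

```text
seat F [-15.28 -12.31   8.29] pos -1.1364736289971384 -3.76318122609367 42.88657526516569 T [-1.39  2.71 -0.02] rot [-179.66    0.1    76.9 ] 15.275 25.027831760433276
seat F [-15.76 -12.03   9.98] pos -1.1596651356771743 -3.7752900652859176 42.87543705967983 T [-1.47  2.76 -0.02] rot [-179.6     0.12   76.91] 15.525 25.332507747557656
```

```bash
python3 -m creep '{"offset":[[0.0006,0.0005,-0.0003],[0.0004,0.0003,0],[0,0,0]],"rotation":[[0,0,0],[0,0,0],[0,0,0]]}' >/dev/null; python3 f.py
python3 -m creep '{"offset":[[0,0,0],[0,0,0],[0,0,0],[0,0,0],[0,0,0]],"rotation":[[0,0,0],[0,0,0],[0,0,0],[0,0,0],[0,0,0]]}' >/dev/null; python3 f.py
python3 -m creep '{"offset":[[0,0,0],[0,0,0],[0,0,0],[0,0,0],[0,0,0]],"rotation":[[0,0,0],[0,0,0],[0,0,0],[0,0,0],[0,0,0]]}' >/dev/null; python3 f.py
```

```text
seat F [-16.89 -14.75   9.02] pos -1.10525437712906 -3.7294168884219476 42.991389267025895 T [-1.84  3.09  0.03] rot [-179.51    0.21   76.94] 15.9 25.064555242199084
seat F [-17.4  -14.93   9.39] pos -1.110274828744052 -3.7240421889346647 42.96939294257929 T [-1.9   3.06  0.01] rot [-179.51    0.21   76.93] 16.525 25.03517763235904
seat F [-17.44 -14.61   9.95] pos -1.092198542594826 -3.7359058929988644 42.98943071547695 T [-1.93  3.08 -0.  ] rot [-179.52    0.21   76.93] 17.15 25.153779234083895
```

```bash
python3 -m creep '{"offset":[[-0.001,-0.0015,0],[-0.001,-0.0015,0],[0,0,0]],"rotation":[[0.2,-0.1,0],[0,0,0],[0,0,0]]}' >/dev/null; python3 f.py
python3 -m creep '{"offset":[[-0.0005,-0.0005,0],[0,0,0]],"rotation":[[0.2,-0.1,0],[0,0,0]]}' >/dev/null; python3 f.py
```

```text
seat F [-9.96 -9.56  4.93] pos -1.1361532152023288 -3.7826451365432723 42.93861514977254 T [-1.17  1.78 -0.  ] rot [-179.68    0.12   76.85] 17.525 25.012699964994493
seat F [-8.98 -7.8   4.37] pos -1.1389863182530036 -3.807058606984895 43.01054611843269 T [-0.97  1.53 -0.11] rot [-179.53    0.19   76.85] 17.775 25.133448428458173
```

```bash
python3 -m creep '{"offset":[[-0.001,-0.0015,0],[0,0,0]],"rotation":[[0,0,0],[0,0,0]]}' >/dev/null; python3 f.py
python3 -m creep '{"offset":[[-0.0005,-0.0005,0],[0,0,0]],"rotation":[[0,0,0],[0,0,0]]}' >/dev/null; python3 f.py
```

```text
seat F [-5.16 -4.31  0.58] pos -1.1670215489679552 -3.8508221227144377 42.95593261117732 T [-0.64  0.9  -0.03] rot [-179.72    0.1    76.81] 18.025 25.222746750132792
seat F [-4.52 -3.43  1.3 ] pos -1.1824067861939405 -3.8716579941358145 42.93297336295656 T [-0.45  0.71 -0.07] rot [-179.77    0.06   76.8 ] 18.275 25.112210738879163
```

```bash
python3 -m creep '{"offset":[[-0.0003,-0.0003,0],[0,0,0],[0,0,0],[0,0,0],[0,0,0]],"rotation":[[0,0,0],[0,0,0],[0,0,0],[0,0,0],[0,0,0]]}' 0.3 ; python3 f.py
python3 - <<'E'
from h import *
im=grab_frame("scene"); np.save("s4.npy",im)
cv2.imwrite("pics/s4.png",cv2.resize(im[195:305,160:305],None,fx=5,fy=5,interpolation=cv2.INTER_CUBIC)[:,:,::-1])
E
```

```text
time_s: 18.9
ee_pos: [591.8, -191.1, 44.0]
ee_rot: [180.0, 0.0, 76.8]
force: [-0.1, -0.3, 0.1]
gripper_width: 63.6
seat F [ 0.02 -0.35  0.13] pos 0.43421032119315545 -3.2970338751858916 43.98635921351599 T [-0.04 -0.09  0.04] rot [179.98   0.    76.81] 18.9 63.62941930711638
```

View pics/s4.png

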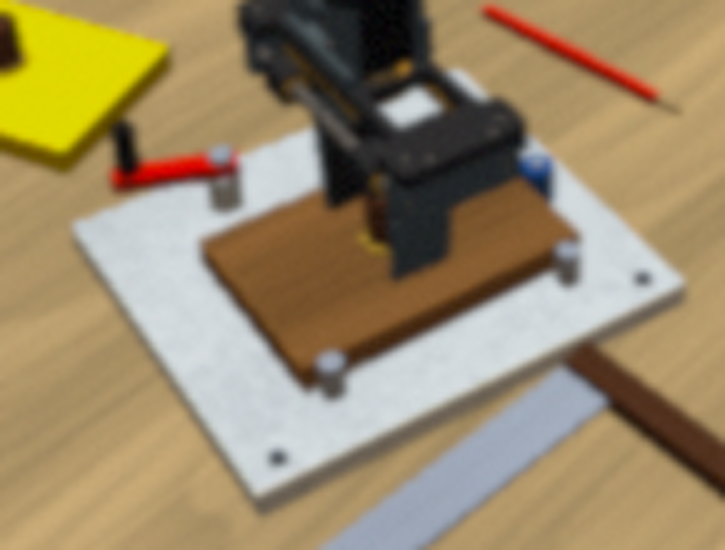

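Front released and still against both dowels at crop (330,372) and (567,262), and against the stop at (537,172). Next I rise and go to the catch grip.

```bash
python3 -m creep '{"offset":[[0,0,-0.02],[0,0,-0.04],[0,0,-0.04],[0,0,0],[0,0,0]],"rotation":[[0,0,0],[0,0,0],[0,0,0],[0,0,0],[0,0,0]]}' 0.3 25
python3 -m creep '{"offset":[[-0.03,-0.036,0],[-0.03,-0.036,0],[-0.03,-0.036,0],[-0.01,-0.013,0],[0,0,0]],"rotation":[[0,0,0],[0,0,0],[0,0,0],[0,0,0],[0,0,0]]}' 
python3 -m creep '{"offset":[[0,0,0],[0,0,0.03],[0,0,0]],"rotation":[[0,0,0],[0,0,0],[0,0,0]]}' 
python3 - <<'E'
from h import *
im=grab_frame("scene"); np.save("s5.npy",im); print(env.state()["ee_pos"])
cv2.imwrite("pics/s5.png",cv2.resize(im[165:305,130:305],None,fx=4,fy=4,interpolation=cv2.INTER_CUBIC)[:,:,::-1])
E
```

```text
time_s: 19.58
ee_pos: [591.1, -190.9, 143.3]
ee_rot: [-179.9, -0.0, 76.8]
force: [-0.1, 0.4, 0.5]
gripper_width: 63.9
time_s: 20.2
ee_pos: [450.5, -260.9, 143.3]
ee_rot: [-179.9, -0.0, 76.7]
force: [0.5, -0.0, 0.7]
gripper_width: 63.8
time_s: 20.58
ee_pos: [450.7, -259.5, 112.1]
ee_rot: [-179.7, -0.1, 76.9]
force: [1.0, 0.2, 0.6]
gripper_width: 64.3
[ 451.52 -260.14  113.34]
```

View pics/s5.png

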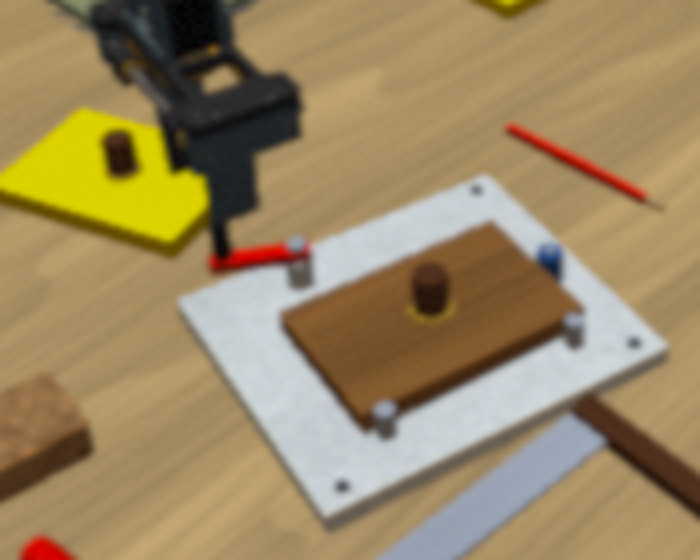

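The front lies home, with its knob at crop (430,290), and the fingers are directly above the catch's black post at (220,245). Descending round the post now.

```bash
python3 -m creep '{"offset":[[0,0,0.02],[0,0,0.02],[0,0,0.012],[0,0,0]],"rotation":[[0,0,0],[0,0,0],[0,0,0],[0,0,0]]}' 
python3 -m creep '{"offset":[[0,0,0],[0,0,0],[0,0,0],[0,0,0],[0,0,0]],"rotation":[[0,0,0],[0,0,0],[0,0,0],[0,0,0],[0,0,0]]}' 1 25
python3 -m creep '{"offset":[[0,0,0],[0,0,0],[0,0,0]],"rotation":[[0,0,0],[0,0,0],[0,0,0]]}';python3 - <<'E'
from h import *
im=grab_frame("scene"); print(env.state())
cv2.imwrite("pics/s6.png",cv2.resize(im[165:305,130:305],None,fx=4,fy=4,interpolation=cv2.INTER_CUBIC)[:,:,::-1])
E
```

```text
time_s: 21.12
ee_pos: [451.3, -260.7, 61.8]
ee_rot: [-180.0, -0.0, 76.8]
force: [0.3, 0.3, -0.2]
gripper_width: 63.6
time_s: 21.75
ee_pos: [451.1, -260.9, 62.1]
ee_rot: [180.0, 0.0, 76.8]
force: [-0.2, -0.8, -0.1]
gripper_width: 17.0
time_s: 22.12
ee_pos: [451.1, -260.9, 62.0]
ee_rot: [180.0, 0.0, 76.8]
force: [1.6, 0.0, -0.1]
gripper_width: 13.2
{'time_s': 22.175, 'qpos': array([-31.31,  21.99, 108.78,   0.  ,  49.22, -18.11]), 'qvel': array([-0.04,  0.1 ,  0.1 , -0.06, -0.12, -0.08]), 'effort': array([ -0.19, -39.04, -17.56,  -0.05,   0.13,  -0.  ]), 'ee_pos': array([ 451.14, -260.91,   62.01]), 'ee_rot': array([179.99,   0.  ,  76.79]), 'force': array([0.02, 0.02, 1.81]), 'torque': array([-0.  , -0.16, -0.04]), 'gripper_width': 12.81082302354702}
```

View pics/s6.png

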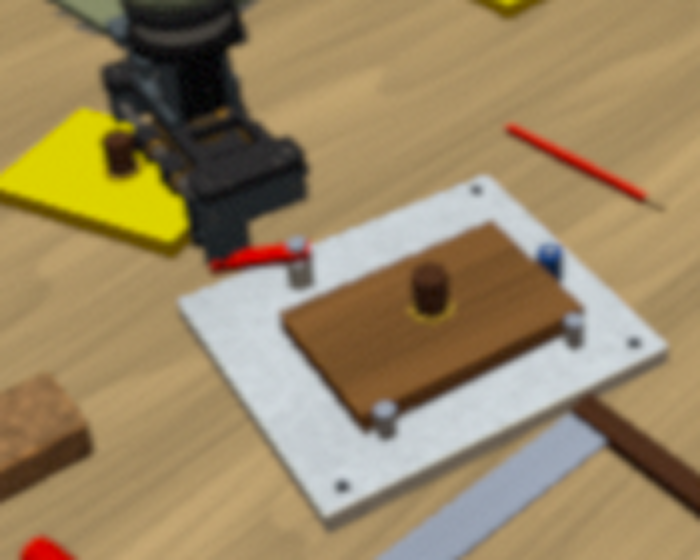

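```bash
python3 - <<'E'
import numpy as np
np.set_printoptions(precision=4,suppress=True)
a=np.radians(np.linspace(-125.5,-13.7,16)); p=np.c_[482+53.2*np.cos(a),-217.6+53.2*np.sin(a)]
y=np.radians(76.8);d=np.diff(p,axis=0)/1000
print(np.c_[d@[np.cos(y),np.sin(y)],d@[np.sin(y),-np.cos(y)]]); print(p[[0,5,10,15]])
E
```

```text
[[-0.0022  0.0066]
 [-0.0013  0.0068]
 [-0.0004  0.0069]
 [ 0.0005  0.0069]
 [ 0.0013  0.0068]
 [ 0.0022  0.0066]
 [ 0.003   0.0062]
 [ 0.0038  0.0058]
 [ 0.0045  0.0052]
 [ 0.0052  0.0046]
 [ 0.0057  0.0039]
 [ 0.0062  0.0031]
 [ 0.0065  0.0023]
 [ 0.0068  0.0014]
 [ 0.0069  0.0005]]
[[ 451.1066 -260.9109]
 [ 483.6401 -270.7747]
 [ 515.5039 -258.9247]
 [ 533.6864 -230.1998]]
```

```bash
python3 -m creep '{"offset":[[-0.0022,0.0066,0],[-0.0013,0.0068,0],[-0.0004,0.0069,0],[0.0005,0.0069,0],[0.0013,0.0068,0]],"rotation":[[0,0,0],[0,0,0],[0,0,0],[0,0,0],[0,0,0]]}' 
python3 -m creep '{"offset":[[0,0,0]],"rotation":[[0,0,0]]}' ; python3 f.py
```

```text
time_s: 22.8
ee_pos: [481.2, -271.7, 61.9]
ee_rot: [-179.7, 0.1, 76.9]
force: [-7.5, -2.2, 4.2]
gripper_width: 12.7
time_s: 22.92
ee_pos: [482.2, -271.8, 61.9]
ee_rot: [-179.8, 0.1, 76.9]
force: [-5.6, -2.9, 4.1]
gripper_width: 13.4
seat F [-4.77 -4.17  4.12] pos -86.94782534619151 -107.60606391229963 61.880638328672326 T [-0.54  0.81  0.27] rot [-179.8     0.14   76.93] 22.925 13.431293522433943
```

```bash
python3 -m creep '{"offset":[[0.0022,0.0066,0],[0.003,0.0062,0],[0.0038,0.0058,0],[0.0045,0.0052,0],[0.0052,0.0046,0]],"rotation":[[0,0,0],[0,0,0],[0,0,0],[0,0,0],[0,0,0]]}' 
python3 -m creep '{"offset":[[0,0,0]],"rotation":[[0,0,0]]}' ; python3 f.py
python3 -m creep '{"offset":[[0.0057,0.0039,0],[0.0062,0.0031,0],[0.0065,0.0023,0],[0.004,0.001,0],[0,0,0]],"rotation":[[0,0,0],[0,0,0],[0,0,0],[0,0,0],[0,0,0]]}'; python3 f.py
```

```text
time_s: 23.55
ee_pos: [513.4, -259.6, 62.0]
ee_rot: [-179.7, 0.1, 76.9]
force: [-6.5, -2.8, 6.3]
gripper_width: 13.2
time_s: 23.68
ee_pos: [514.1, -259.2, 62.0]
ee_rot: [-179.8, 0.1, 76.9]
force: [-4.4, -0.9, 4.8]
gripper_width: 13.3
seat F [-4.09 -1.94  4.76] pos -58.96118902698804 -87.8257325695196 61.983338360578955 T [-0.16  0.82  0.2 ] rot [-179.78    0.07   76.9 ] 23.675 13.258757165919214
time_s: 24.3
ee_pos: [529.2, -239.8, 62.0]
ee_rot: [-179.8, 0.1, 76.9]
force: [-5.1, -1.3, 4.8]
gripper_width: 13.1
seat F [-4.64 -2.45  4.79] pos -48.92557818881341 -65.48619968604447 61.95884386559059 T [-0.3   0.85  0.18] rot [-179.79    0.08   76.88] 24.3 13.13334849129476
```

```bash
python3 -m creep '{"offset":[[0.004,0.0008,0],[0.004,0.0005,0],[0,0,0]],"rotation":[[0,0,0],[0,0,0],[0,0,0]]}' >/dev/null; python3 f.py
python3 -m creep '{"offset":[[0.002,0,0],[0,0,0]],"rotation":[[0,0,0],[0,0,0]]}' >/dev/null; python3 f.py
python3 -m creep '{"offset":[[0.001,0,0],[0,0,0]],"rotation":[[0,0,0],[0,0,0]]}' >/dev/null; python3 f.py
python3 -m creep '{"offset":[[0.001,0,0],[0,0,0]],"rotation":[[0,0,0],[0,0,0]]}' >/dev/null; python3 f.py
```

```text
seat F [-4.7  -3.43  3.67] pos -47.554391932080115 -57.75654616365064 61.93192018069476 T [-0.43  0.84  0.13] rot [-179.81    0.11   76.88] 24.675 13.347030839598801
seat F [-3.05 -3.98  2.83] pos -47.35040783252556 -56.05740295699813 61.96692321902218 T [-0.58  0.76  0.13] rot [-179.85    0.13   76.88] 24.925 12.617546837526874
seat F [-2.88 -5.25  2.53] pos -47.29797417883886 -55.41349245243185 61.9564994625425 T [-0.76  0.83  0.13] rot [-179.85    0.17   76.9 ] 25.175 13.135290352033154
seat F [-3.12 -3.95  2.97] pos -47.21454232206776 -54.23604150798679 61.95332694782494 T [-0.71  0.75  0.15] rot [-179.86    0.14   76.88] 25.425 13.256782358243143
```

Position is now near -55 in seat y, its nominal end. I keep pushing to feel for the hard end.

```bash
python3 -m creep '{"offset":[[0.001,0,0],[0,0,0]],"rotation":[[0,0,0],[0,0,0]]}' >/dev/null; python3 f.py
python3 -m creep '{"offset":[[0.001,0,0],[0,0,0]],"rotation":[[0,0,0],[0,0,0]]}' >/dev/null; python3 f.py
python3 -m creep '{"offset":[[0.001,0,0],[0,0,0]],"rotation":[[0,0,0],[0,0,0]]}' >/dev/null; python3 f.py
```

```text
seat F [-3.39 -4.75  2.5 ] pos -47.14759380766987 -53.53206231222198 61.97182502058049 T [-0.84  0.74  0.22] rot [-179.87    0.18   76.91] 25.675 13.188631286205904
seat F [-3.17 -4.62  2.63] pos -47.14129628886966 -52.31203431650598 61.94113883866406 T [-0.69  0.69  0.14] rot [-179.87    0.15   76.88] 25.925 13.229265597121037
seat F [-3.15 -4.79  2.86] pos -47.105368238409454 -51.6120096998276 61.95849706926142 T [-0.88  0.74  0.23] rot [-179.88    0.19   76.91] 26.175 13.301960090997046
```

```bash
python3 -m creep '{"offset":[[0.001,0,0],[0,0,0]],"rotation":[[0,0,0],[0,0,0]]}' >/dev/null; python3 f.py
python3 -m creep '{"offset":[[0.001,0,0],[0,0,0]],"rotation":[[0,0,0],[0,0,0]]}' >/dev/null; python3 f.py
python3 - <<'E'
from h import *
im=grab_frame("scene"); np.save("s7.npy",im)
cv2.imwrite("pics/s7.png",cv2.resize(im[195:305,160:305],None,fx=5,fy=5,interpolation=cv2.INTER_CUBIC)[:,:,::-1])
E
```

```text
seat F [-3.28 -4.49  2.5 ] pos -47.06226116631323 -50.353529414470465 61.94316983144623 T [-0.8   0.69  0.13] rot [-179.89    0.16   76.88] 26.425 13.370179598376243
seat F [-3.87 -5.68  2.04] pos -47.06112090134771 -49.70203449369549 61.94880707761878 T [-0.94  0.76  0.27] rot [-179.89    0.2    76.91] 26.675 13.324049977919117
```

View pics/s7.png

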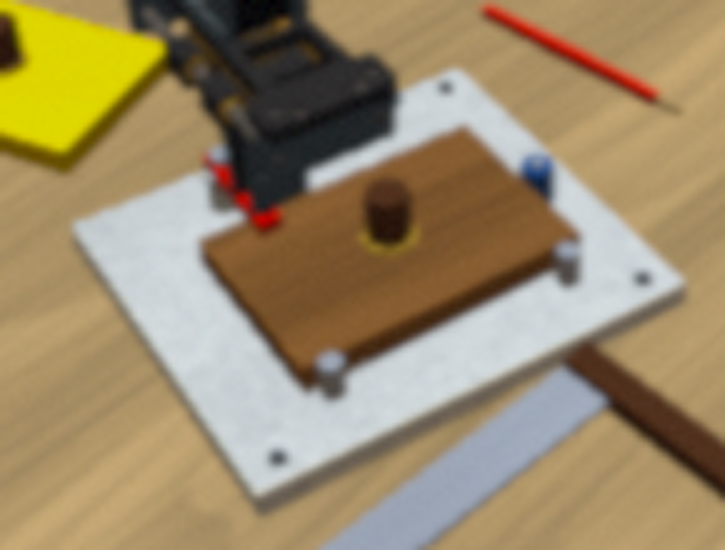

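```bash
python3 - <<'E'
from h import *
t=np.radians(-13.7);R=np.array([[np.cos(t),-np.sin(t)],[np.sin(t),np.cos(t)]]);S=np.array([592.2,-187.8])
for deg in(70,80,85,90):
    a=np.radians(deg-90)  # catch angle -> seat direction
    for r,z in((64,52),(64,42)):
        X=S+R@(np.array([-100,-55])+r*np.array([np.cos(a),np.sin(a)])); u=proj("scene",[*X,z])[0]; print(deg,z,(u-[160,195]+.5)*5)
E
```

```text
70 52 [232.85 229.52]
70 42 [234.58 242.88]
80 52 [252.6  225.08]
80 42 [254.21 238.43]
85 52 [262.09 222.05]
85 42 [263.64 235.39]
90 52 [271.2  218.51]
90 42 [272.7  231.84]
```

```bash
python3 -m creep '{"offset":[[0,0,0],[0,0,0],[0,0,0],[0,0,0]],"rotation":[[0,0,0],[0,0,0],[0,0,0],[0,0,0]]}' 0.5
python3 -m creep '{"offset":[[0,0,-0.02],[0,0,-0.04],[-0.03,-0.04,-0.04],[-0.03,-0.06,0],[0,-0.06,0]],"rotation":[[0,0,0],[0,0,0],[0,0,0],[0,0,0],[0,0,0]]}'
python3 - <<'E'
from h import *
im=grab_frame("scene"); np.save("s8.npy",im)
cv2.imwrite("pics/s8.png",cv2.resize(im[195:305,160:305],None,fx=5,fy=5,interpolation=cv2.INTER_CUBIC)[:,:,::-1])
im=grab_frame("top"); np.save("t8.npy",im)
cv2.imwrite("pics/t8.png",cv2.resize(im[110:225,250:370],None,fx=5,fy=5,interpolation=cv2.INTER_CUBIC)[:,:,::-1])
E
```

```text
time_s: 27.22
ee_pos: [536.0, -223.2, 61.9]
ee_rot: [180.0, -0.0, 76.8]
force: [0.2, 1.0, 0.2]
gripper_width: 45.6
time_s: 27.85
ee_pos: [370.8, -244.7, 161.6]
ee_rot: [179.9, 0.1, 76.7]
force: [-0.2, -1.0, -0.1]
gripper_width: 45.5
```

View pics/s8.png

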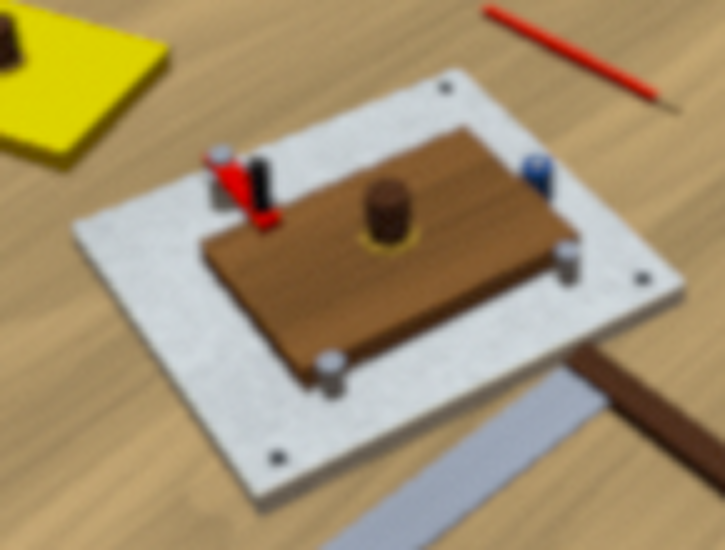

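View pics/t8.png

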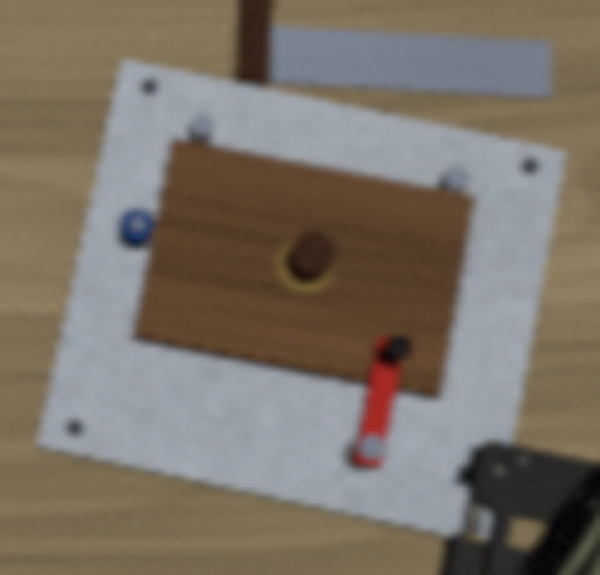

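```bash
python3 - <<'E'
from h import *
t=np.radians(-13.7);c,s=np.cos(t),np.sin(t);S=np.array([592.2,-187.8])
def sf(n,uv,z):
    q=ray(n,uv,z)[:,:2]-S; return np.c_[q@[c,s],q@[-s,c]]
G=sf("top",(250+399/5-.5,110+346/5-.5),86); Gs=sf("scene",(160+259/5-.5,195+165/5-.5),86)
print("grip",G,Gs)
for g in(G,Gs): d=g[0]-[-100,-55]; print(np.hypot(*d),np.degrees(np.arctan2(d[1],d[0]))+90)
# red blade axis in top view
im=np.load("t8.npy");h=cv2.cvtColor(im,cv2.COLOR_RGB2HSV);m=((h[...,1]>150)&((h[...,0]<6)|(h[...,0]>174))&(h[...,2]>90)).astype(np.uint8)
m[:170]=0;m[210:]=0;m[:,:315]=0;m[:,335:]=0
p=np.argwhere(m)[:,::-1].astype(float);print(len(p),cv2.fitLine(p.astype(np.float32),cv2.DIST_L2,0,.01,.01).ravel())
vx,vy,x,y=cv2.fitLine(p.astype(np.float32),cv2.DIST_L2,0,.01,.01).ravel()
q=sf("top",[(x-8*vx,y-8*vy),(x+8*vx,y+8*vy)],52);d=q[1]-q[0];print('blade angle',np.degrees(np.arctan2(d[1],d[0]))+90)
# front corners from top picture, z=38
print("corners",sf("top",[(250+a/5-.5,110+b/5-.5) for a,b in((174,141),(472,197),(438,396),(135,337))],38))
E
```

```text
grip [[-48.32 -54.35]] [[-43.48 -55.46]]
51.68596741238871 90.7214057375163
56.52460248067086 89.5373734702442
70 [  0.21  -0.98 325.57 188.57]
blade angle 88.7060893118309
corners [[ 53.82  88.47]
 [ 57.2  -86.88]
 [-61.7  -88.91]
 [-64.74  86.95]]
```

```bash
python3 - <<'E'
from h import *
im=np.load("t8.npy")
def side(ptsA,ptsB,z,chan,n="top",im=im):
    # subpixel edge: sample gradient along normals between two image points
    A,B=np.array(ptsA,float),np.array(ptsB,float);u=(B-A)/np.linalg.norm(B-A);nn=np.array([-u[1],u[0]])
    g=cv2.GaussianBlur(im[...,chan].astype(np.float32),(0,0),.7);P=[]
    for f in np.linspace(.12,.88,40):
        s=np.arange(-3.5,3.51,.1);q=A+f*(B-A)+s[:,None]*nn
        v=cv2.remap(g,q[:,:1].astype(np.float32),q[:,1:].astype(np.float32),cv2.INTER_LINEAR).ravel();d=np.abs(np.gradient(v));w=d*(d>.5*d.max());P.append(A+f*(B-A)+nn*(w@s/w.sum()))
    vx,vy,x,y=cv2.fitLine(np.array(P,np.float32),cv2.DIST_HUBER,0,.01,.01).ravel()
    Q=ray(n,[(x-20*vx,y-20*vy),(x+20*vx,y+20*vy)],z)[:,:2];d=Q[1]-Q[0];return np.degrees(np.arctan2(d[1],d[0])),Q.mean(0)
def px(a,b): return(250+a/5-.5,110+b/5-.5)
F=[px(174,141),px(472,197),px(438,396),px(135,337)]
J=[px(123,60),px(566,152),px(455,537),px(40,447)]
for nm,C,z,ch in(("front",F,38,2),("jig",J,18,2)):
    for i in range(4): print(nm,i,side(C[i],C[(i+1)%4],z,ch))
E
```

```text
front 0 (np.float64(-102.87736387969035), array([ 646.72, -202.55]))
front 1 (np.float64(-12.753966441439859), array([ 579.09, -276.36]))
front 2 (np.float64(-102.71036224318598), array([ 527.91, -175.81]))
front 3 (np.float64(-12.823722914747558), array([606.38, -99.69]))
jig 0 (np.float64(-103.82282901580074), array([ 692.89, -211.47]))
jig 1 (np.float64(-18.920723978146363), array([ 558.51, -320.23]))
jig 2 (np.float64(-103.75917985949903), array([ 461.28, -151.12]))
jig 3 (np.float64(-13.805174330436298), array([602.44, -57.44]))
```

```bash
python3 - <<'E'
from h import *
im=np.load("t8.npy")
def c(u0,v0): return cv2.resize(im[v0:v0+24,u0:u0+24],None,fx=13,fy=13,interpolation=cv2.INTER_NEAREST)
cv2.imwrite("pics/dz.png",np.hstack([c(278,125),c(330,135)])[:,:,::-1])
s3=np.load("s3.npy").astype(int);s8=np.load("s8.npy").astype(int)
f=lambda I,u0,v0:cv2.resize(I.astype(np.uint8)[v0:v0+24,u0:u0+24],None,fx=12,fy=12,interpolation=cv2.INTER_NEAREST)
a=np.vstack([np.hstack([f(s,262,236),f(s,214,260)]) for s in(s3,s8)])
cv2.imwrite("pics/dz2.png",a[:,:,::-1])
E
```

```text
(no output)
```

View pics/dz.png

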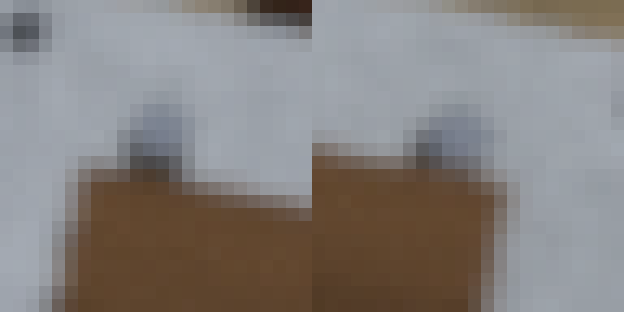

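View pics/dz2.png

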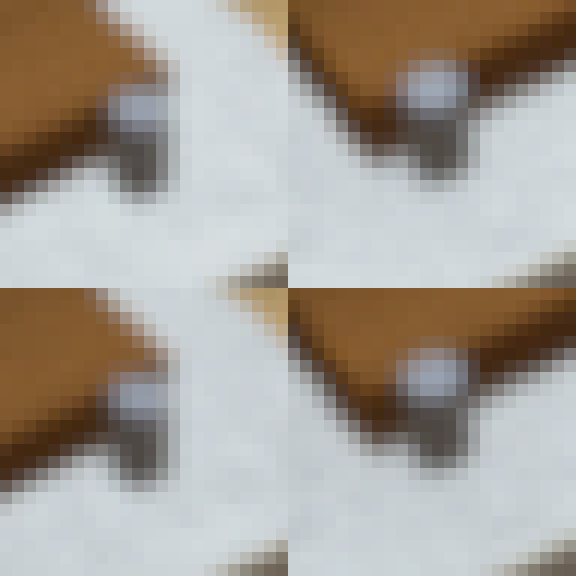

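```bash
cat > edge.py <<'E'
from h import *
t=np.radians(-13.7);c,s=np.cos(t),np.sin(t);S=np.array([592.2,-187.8])
def side(im,n,A,B,z,chan=2,lo=.12,hi=.88,w_=3.0):
    A,B=np.array(A,float),np.array(B,float);u=(B-A)/np.linalg.norm(B-A);nn=np.array([-u[1],u[0]])
    g=cv2.GaussianBlur(im[...,chan].astype(np.float32),(0,0),.7);P=[]
    for f in np.linspace(lo,hi,40):
        q_=np.arange(-w_,w_+.01,.1);q=A+f*(B-A)+q_[:,None]*nn
        v=cv2.remap(g,q[:,:1].astype(np.float32),q[:,1:].astype(np.float32),cv2.INTER_LINEAR).ravel();d=np.abs(np.gradient(v));w=d*(d>.5*d.max());P.append(A+f*(B-A)+nn*(w@q_/w.sum()))
    vx,vy,x,y=cv2.fitLine(np.array(P,np.float32),cv2.DIST_HUBER,0,.01,.01).ravel()
    Q=ray(n,[(x-15*vx,y-15*vy),(x+15*vx,y+15*vy)],z)[:,:2];d=Q[1]-Q[0];q=Q.mean(0)-S
    return np.degrees(np.arctan2(d[1],d[0])),np.array([q@[c,s],q@[-s,c]])
E
python3 - <<'E'
from edge import *
def px(a,b): return(160+a/5-.5,195+b/5-.5)
for nm in("s3","s4","s8"):
    im=np.load(nm+".npy")
    print(nm,"+x top edge z38",side(im,"scene",px(310,375),px(577,238),38,0,.2,.8,2), "bottom edge z18",side(im,"scene",px(312,388),px(577,256),18,2,.25,.75,2))
    print("   -y edge",side(im,"scene",px(203,243),px(305,375),38,2))
# tall scene check: board edge & dowel foot
E
```

```text
s3 +x top edge z38 (np.float64(78.79030172713067), array([62.5 , -3.04])) bottom edge z18 (np.float64(77.77109378642216), array([57.96,  2.06]))
   -y edge (np.float64(-13.05055322989345), array([ 15.39, -95.67]))
s4 +x top edge z38 (np.float64(78.68474809651018), array([62.77, -6.8 ])) bottom edge z18 (np.float64(77.7488984317894), array([58.06, -2.38]))
   -y edge (np.float64(-13.119702662833056), array([ 15.4 , -95.71]))
s8 +x top edge z38 (np.float64(78.68738225004356), array([62.54, -3.05])) bottom edge z18 (np.float64(77.70656098725706), array([58.19, -7.69]))
   -y edge (np.float64(-13.074633298494465), array([ 15.4, -95.7]))
```

```bash
python3 - <<'E'
from edge import *
im=np.load("t8.npy");sc=np.load("s8.npy")
a=cv2.resize(im[150:180,298:328],None,fx=12,fy=12,interpolation=cv2.INTER_NEAREST)
b=cv2.resize(sc[224:254,222:252],None,fx=12,fy=12,interpolation=cv2.INTER_NEAREST)
cv2.imwrite("pics/k8.png",np.hstack([a,b])[:,:,::-1])
R=np.array([[c,-s],[s,c]])
for n in("top","scene"):
  for x in(0,-4):
    print(n,x,[proj(n,[*(S+R@[x,0]),z])[0].round(1).tolist() for z in(38,72)])
# original-image board sides with same edge tool, top
t0=np.load("top0.npy");s0=np.load("scene0.npy")
J=[(274.0,121.5),(362.7,139.7),(348.3,217.9),(256.9,198.5)]
for i in range(4): print("top board",side(t0,"top",J[i],J[(i+1)%4],18,0))
K=[(173.6,239.9),(252.9,207.9),(296.7,251.7),(210.3,294.8)]
for i in range(4): print("scene board",side(s0,"scene",K[i],K[(i+1)%4],18,0))
E
```

```text
top 0 [[310.6, 161.6], [312.4, 158.9]]
top -4 [[310.3, 162.9], [312.1, 160.3]]
scene 0 [[237.5, 241.7], [236.9, 232.5]]
scene -4 [[236.8, 240.9], [236.2, 231.8]]
top board (np.float64(-103.72503337380134), array([103.27,  -1.09]))
top board (np.float64(-14.048610418965545), array([ -17.95, -139.75]))
top board (np.float64(-103.61799522571596), array([-134.76,   -4.18]))
top board (np.float64(-13.842022866689879), array([-20.75, 128.59]))
scene board (np.float64(75.44933723518992), array([-133.36,    6.73]))
scene board (np.float64(-13.350114374853419), array([ -6.53, 128.56]))
scene board (np.float64(75.9914227528333), array([107.82, -15.34]))
scene board (np.float64(-14.365105555496633), array([   1.5 , -140.99]))
```

View pics/k8.png

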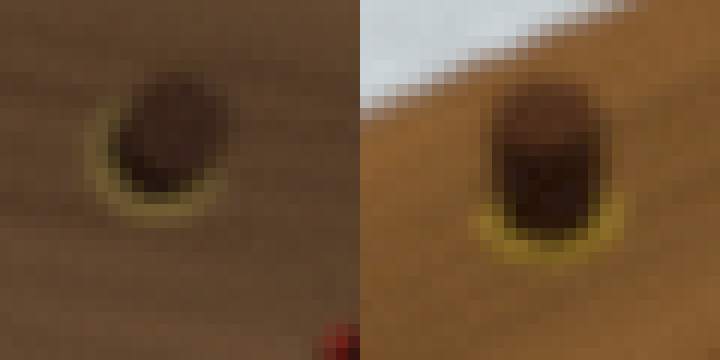

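Checks disagree here. The wrist force and torque suggested both dowels were loaded. The picture edges say the front is turned about 1° anticlockwise, with a gap of about 3 mm at dowel_a (crop (200,130) in t8). A jam by friction at the stop would explain it. I'll reopen the catch, reseat the front with a clockwise turn, and close the catch again.

```bash
python3 -m creep '{"offset":[[0.01,0.04,0],[0.02,0.055,0],[0.021,0.055,0],[0,0.005,0.04],[0,0,0.03]],"rotation":[[0,0,0],[0,0,0],[0,0,0],[0,0,0],[0,0,0]]}'
python3 -m creep '{"offset":[[0,0,0]],"rotation":[[0,0,0]]}'; python3 f.py
```

```text
time_s: 28.58
ee_pos: [536.0, -228.8, 89.3]
ee_rot: [-180.0, -0.0, 76.9]
force: [0.5, 0.5, -0.7]
gripper_width: 45.8
time_s: 28.7
ee_pos: [533.5, -228.4, 88.6]
ee_rot: [-179.7, -0.1, 76.8]
force: [-0.2, 0.0, -0.8]
gripper_width: 45.6
seat F [-0.22 -0.05 -0.75] pos -47.38377034183602 -53.320122294253544 88.60241961867676 T [-0.02 -0.08 -0.02] rot [-179.7    -0.06   76.83] 28.7 45.61323894646086
```

```bash
python3 -m creep '{"offset":[[-0.001,0,0.02],[-0.001,0,0.008],[0,0,0],[0,0,0]],"rotation":[[0,0,0],[0,0,0],[0,0,0],[0,0,0]]}' | tail -4
python3 -m creep '{"offset":[[0,0,0],[0,0,0],[0,0,0],[0,0,0],[0,0,0]],"rotation":[[0,0,0],[0,0,0],[0,0,0],[0,0,0],[0,0,0]]}' 1 50 | tail -4
python3 -m creep '{"offset":[[-0.0069,-0.0005,0],[-0.0068,-0.0014,0],[-0.0065,-0.0023,0],[-0.0062,-0.0031,0],[-0.0057,-0.0039,0]],"rotation":[[0,0,0],[0,0,0],[0,0,0],[0,0,0],[0,0,0]]}'
```

```text
ee_pos: [534.7, -231.6, 64.1]
ee_rot: [179.9, 0.0, 76.8]
force: [-0.5, -0.6, 0.4]
gripper_width: 45.8
ee_pos: [533.3, -231.1, 63.0]
ee_rot: [-179.9, -0.0, 76.8]
force: [-2.5, 1.1, 3.4]
gripper_width: 12.4
time_s: 30.45
ee_pos: [518.3, -259.5, 63.0]
ee_rot: [179.7, -0.1, 76.7]
force: [5.8, 4.6, -2.0]
gripper_width: 13.0
```

```bash
python3 -m creep '{"offset":[[-0.0052,-0.0046,0],[-0.0045,-0.0052,0],[-0.0038,-0.0058,0],[-0.003,-0.0062,0],[-0.0022,-0.0066,0]],"rotation":[[0,0,0],[0,0,0],[0,0,0],[0,0,0],[0,0,0]]}'
python3 -m creep '{"offset":[[-0.0013,-0.0068,0],[-0.0005,-0.0069,0],[0.0004,-0.0069,0],[0,0,0]],"rotation":[[0,0,0],[0,0,0],[0,0,0],[0,0,0]]}'
python3 -m creep '{"offset":[[0,0,0],[0,0,0],[0,0,0]],"rotation":[[0,0,0],[0,0,0],[0,0,0]]}' 0.5
python3 -m creep '{"offset":[[0,0,-0.03],[0,0,-0.05],[0,0,0]],"rotation":[[0,0,0],[0,0,0],[0,0,0]]}' 0.3 50
python3 - <<'E'
from h import *
S=np.array([592.2,-187.8]);t=np.radians(-13.7);p=env.state()["ee_pos"];print(p)
k=S+np.array([[np.cos(t),-np.sin(t)],[np.sin(t),np.cos(t)]])@[-1.1,-1.0]
d=k-p[:2];y=np.radians(76.8);print(k,d@[np.cos(y),np.sin(y)],d@[np.sin(y),-np.cos(y)])
E
```

```text
time_s: 31.08
ee_pos: [491.1, -277.0, 63.6]
ee_rot: [178.9, 0.4, 76.7]
force: [12.1, -12.5, -15.0]
gripper_width: 12.7
time_s: 31.58
ee_pos: [468.0, -276.9, 63.7]
ee_rot: [179.2, 0.8, 76.9]
force: [4.1, -22.7, -11.6]
gripper_width: 12.8
time_s: 31.95
ee_pos: [463.5, -268.0, 62.9]
ee_rot: [-180.0, -0.0, 76.8]
force: [-0.0, 0.2, 1.3]
gripper_width: 40.0
time_s: 32.33
ee_pos: [465.9, -269.4, 146.9]
ee_rot: [179.5, 0.1, 76.8]
force: [0.7, -0.6, -0.6]
gripper_width: 64.1
[ 465.92 -269.39  146.86]
[ 590.89 -188.51] 107.27869692842482 103.2023457308494
```

```bash
python3 -m creep '{"offset":[[0.026,0.026,0],[0.035,0.035,0],[0.035,0.035,0],[0.01,0.01,0],[0,0,0.03]],"rotation":[[0,0,0],[0,0,0],[0,0,0],[0,0,0],[0,0,0]]}'
python3 -m creep '{"offset":[[0,0,0],[0,0,0.02],[0,0,0]],"rotation":[[0,0,0],[0,0,0],[0,0,0]]}'
python3 - <<'E'
from h import *
im=grab_frame("scene");print(env.state()["ee_pos"])
cv2.imwrite("pics/s9.png",cv2.resize(im[165:305,130:305],None,fx=4,fy=4,interpolation=cv2.INTER_CUBIC)[:,:,::-1])
E
```

```text
time_s: 32.95
ee_pos: [592.8, -189.0, 113.7]
ee_rot: [179.8, 0.0, 76.9]
force: [-0.2, -1.9, -0.5]
gripper_width: 64.0
time_s: 33.33
ee_pos: [589.5, -189.5, 92.4]
ee_rot: [-179.8, -0.0, 76.8]
force: [-0.3, 0.5, 0.3]
gripper_width: 64.1
[ 590.32 -189.67   93.31]
```

View pics/s9.png

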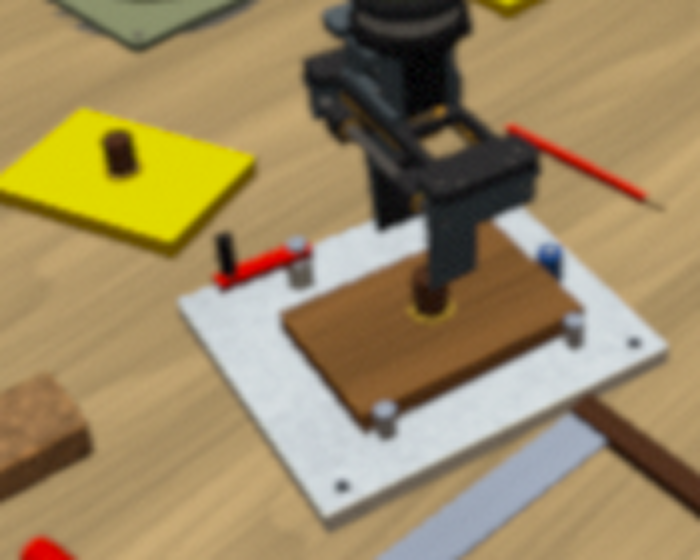

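The catch is open again, with its post at crop (226,255), and the jaws are astride the knob at (430,290). Going down to regrip.

```bash
python3 -m creep '{"offset":[[0,0,0.025],[0,0,0.02],[0,0,0.004],[0,0,0]],"rotation":[[0,0,0],[0,0,0],[0,0,0],[0,0,0]]}' | tail -4
python3 -m creep '{"offset":[[0,0,0],[0,0,0],[0,0,0],[0,0,0],[0,0,0]],"rotation":[[0,0,0],[0,0,0],[0,0,0],[0,0,0],[0,0,0]]}' 1 50 |tail -1
python3 f.py
```

```text
ee_pos: [591.5, -189.7, 45.0]
ee_rot: [179.9, 0.0, 76.8]
force: [-0.3, 0.3, 0.1]
gripper_width: 63.7
gripper_width: 25.1
seat F [-2.7  -0.5   1.66] pos -1.0888642352229452 -1.8118172936630843 44.12286158801647 T [ 0.02  0.11 -0.02] rot [-179.97    0.     76.8 ] 34.5 25.12601762984741
```

```bash
python3 -m creep '{"offset":[[-0.001,-0.0005,0],[0,0,0],[0,0,0]],"rotation":[[0,0,0],[0,0,0.7],[0,0,0.5]]}' >/dev/null; python3 f.py
python3 -m creep '{"offset":[[0,0.001,0],[0,0.001,0],[0,0,0]],"rotation":[[0,0,0],[0,0,0],[0,0,0]]}' >/dev/null; python3 f.py
python3 -m creep '{"offset":[[0,0.001,0],[0,0.001,0],[0,0,0]],"rotation":[[0,0,0],[0,0,0],[0,0,0]]}' >/dev/null; python3 f.py
```

```text
seat F [1.01 0.89 2.27] pos -1.2164496878923532 -2.926967514769183 44.129533176424 T [ 0.08 -0.04  0.1 ] rot [179.98   0.02  75.59] 34.875 24.95229436843165
seat F [-4.08  0.05  4.84] pos -0.5878748918394823 -2.9947320512171713 44.12830428894205 T [0.23 0.54 0.07] rot [-179.85    0.01   75.6 ] 35.25 24.971030796262653
seat F [-7.2   0.06  7.69] pos -0.0018234496508461318 -3.0928279138616785 44.11211371339208 T [0.26 0.91 0.1 ] rot [-179.68    0.02   75.61] 35.625 24.882755759215616
```

```bash
python3 -m creep '{"offset":[[0,0.001,-0.0003],[0,0.001,-0.0002],[0,0,0]],"rotation":[[0,0,0],[0,0,0],[0,0,0]]}' >/dev/null; python3 f.py
python3 -m creep '{"offset":[[0.001,0.0005,0],[0.0005,0.0005,0],[0,0,0]],"rotation":[[0,0,0],[0,0,0],[0,0,0]]}' >/dev/null; python3 f.py
python3 - <<'E'
from edge import *
im=grab_frame("scene");np.save("s10.npy",im)
def px(a,b): return(160+a/5-.5,195+b/5-.5)
print("+x top",side(im,"scene",px(310,375),px(577,238),38,0,.2,.8,2), "bot",side(im,"scene",px(312,388),px(577,256),18,2,.25,.75,2))
print("-y edge",side(im,"scene",px(203,243),px(305,375),38,2))
E
```

```text
seat F [-11.72  -0.04   9.77] pos 0.120046418700132 -3.1171809622257367 44.247720690359 T [0.42 1.48 0.1 ] rot [-179.44    0.02   75.62] 36.0 25.263369076744645
seat F [-13.28  -3.76  11.06] pos 0.17193093599319798 -3.114904548646252 44.32457818168814 T [-0.31  2.02  0.16] rot [-179.33    0.16   75.67] 36.375 25.360185475024238
+x top (np.float64(77.87244625689168), array([63.05,  0.54])) bot (np.float64(76.5084139394717), array([58.94,  0.7 ]))
-y edge (np.float64(-13.654229501238822), array([ 10.92, -96.31]))
```

```bash
python3 -m creep '{"offset":[[0,-0.0015,-0.0005],[0.001,-0.0015,0],[0.001,0,0]],"rotation":[[0,0,0],[0,0,0],[0,0,0]]}' >/dev/null; python3 f.py
python3 -m creep '{"offset":[[0.0005,0,0],[0.0005,0,0],[0,0,0]],"rotation":[[0,0,0],[0,0,0],[0,0,0]]}' >/dev/null; python3 f.py
```

```text
seat F [-5.79 -9.03  2.7 ] pos 0.09132931034013647 -1.735484081813637 44.20890293754762 T [-1.19  1.05  0.01] rot [-179.68    0.23   75.67] 36.8 25.05137360873649
seat F [-6.42 -9.23  1.86] pos 0.1374664565116666 -1.715797585592398 44.23596893400302 T [-1.28  1.13  0.13] rot [-179.68    0.31   75.69] 37.175 25.168678268859228
```

```bash
python3 -m creep '{"offset":[[0.0003,0.001,-0.0002],[0.0003,0.001,-0.0002],[0.0003,0.001,-0.0002],[0,0,0]],"rotation":[[-0.3,0.1,0],[0,0.1,0],[0,0,0],[0,0,0]]}' >/dev/null; python3 f.py
python3 -m creep '{"offset":[[0.0002,0.0005,0],[0,0,0]],"rotation":[[0,0,0],[0,0,0]]}' >/dev/null; python3 f.py
```

```text
seat F [-11.23 -12.06   4.46] pos 0.16651107721077288 -1.6389682103893626 44.25594868898349 T [-1.54  2.14  0.11] rot [-179.6     0.17   75.72] 37.675 25.226356098358032
seat F [-12.06 -12.33   5.8 ] pos 0.15772936981896307 -1.656461806397823 44.29520099799569 T [-1.57  2.28  0.13] rot [-179.54    0.19   75.72] 37.925 24.73235128603933
```

```bash
python3 -m creep '{"offset":[[0.0003,0.001,-0.0002],[0.0002,0.0008,0],[0,0,0]],"rotation":[[0,0,0],[0,0,0],[0,0,0]]}' >/dev/null; python3 f.py
python3 -m creep '{"offset":[[0.0001,0.0004,0],[0,0,0],[0,0,0],[0,0,0],[0,0,0]],"rotation":[[0,0,0],[0,0,0],[0,0,0],[0,0,0],[0,0,0]]}' >/dev/null; python3 f.py
python3 -m creep '{"offset":[[0,0,0],[0,0,0],[0,0,0],[0,0,0],[0,0,0]],"rotation":[[0,0,0],[0,0,0],[0,0,0],[0,0,0],[0,0,0]]}' >/dev/null; python3 f.py
python3 - <<'E'
from edge import *
im=grab_frame("scene");np.save("s11.npy",im)
def px(a,b): return(160+a/5-.5,195+b/5-.5)
print("+x top",side(im,"scene",px(310,375),px(577,238),38,0,.2,.8,2), "bot",side(im,"scene",px(312,388),px(577,256),18,2,.25,.75,2))
print("-y edge",side(im,"scene",px(203,243),px(305,375),38,2))
E
```

```text
seat F [-15.4  -13.15   7.63] pos 0.2513922664513936 -1.653703274632851 44.441562524798655 T [-1.7   2.94  0.09] rot [-179.33    0.23   75.74] 38.3 24.988864686044515
seat F [-16.93 -14.36   8.67] pos 0.2529643731818564 -1.6213178159348771 44.473028883414685 T [-1.71  3.08  0.08] rot [-179.29    0.24   75.74] 38.925 24.971185061043663
seat F [-17.12 -14.63   9.24] pos 0.2626436022144539 -1.6610520137813214 44.465647161944986 T [-1.74  3.11  0.11] rot [-179.29    0.24   75.74] 39.55 25.125835437522376
+x top (np.float64(77.65612417080521), array([63.12, -3.2 ])) bot (np.float64(76.59545748765073), array([58.99,  0.69]))
-y edge (np.float64(-13.62669774879073), array([ 10.95, -95.64]))
```

```bash
python3 -m creep '{"offset":[[-0.001,-0.0015,0],[-0.001,-0.0015,0],[-0.0005,-0.001,0],[0,0,0]],"rotation":[[0.2,-0.1,0],[0.1,-0.1,0],[0,0,0],[0,0,0]]}' >/dev/null; python3 f.py
python3 -m creep '{"offset":[[-0.001,-0.001,0],[0,0,0]],"rotation":[[0,0,0],[0,0,0]]}' >/dev/null; python3 f.py
```

```text
seat F [-8.   -7.29  1.58] pos 0.23989669247700418 -1.7249515951149594 44.46002863983593 T [-0.9   1.38  0.08] rot [-179.48    0.22   75.66] 40.1 25.14643232843722
seat F [-5.98 -4.97 -0.33] pos 0.20375010397924345 -1.7274775790344283 44.45784870669076 T [-0.46  0.97  0.05] rot [-179.59    0.13   75.63] 40.35 25.01555374006868
```

```bash
python3 -m creep '{"offset":[[-0.0005,-0.0007,0.0002],[0,0,0]],"rotation":[[0,0,0],[0,0,0]]}' >/dev/null; python3 f.py
python3 -m creep '{"offset":[[0,0,0],[0,0,0],[0,0,0],[0,0,0],[0,0,0]],"rotation":[[0,0,0],[0,0,0],[0,0,0],[0,0,0],[0,0,0]]}' 0.3|tail -1 ; python3 f.py
python3 -m creep '{"offset":[[0,0,-0.02],[0,0,-0.04],[0,0,-0.04],[-0.03,-0.06,0],[-0.03,-0.06,0]],"rotation":[[0,0,0],[0,0,0],[0,0,0],[0,0,0],[0,0,0]]}' 0.3 40
python3 -m creep '{"offset":[[0,-0.06,0],[0,-0.06,0],[0,0,0]],"rotation":[[0,0,0],[0,0,0],[0,0,0]]}'
python3 - <<'E'
from edge import *
im=grab_frame("scene");np.save("s12.npy",im)
def px(a,b): return(160+a/5-.5,195+b/5-.5)
print("+x top",side(im,"scene",px(310,375),px(577,238),38,0,.2,.8,2), "bot",side(im,"scene",px(312,388),px(577,256),18,2,.25,.75,2))
print("-y edge",side(im,"scene",px(203,243),px(305,375),38,2))
im=grab_frame("top");np.save("t12.npy",im)
def px(a,b): return(250+a/5-.5,110+b/5-.5)
F=[px(174,141),px(472,197),px(438,396),px(135,337)]
for i in range(4): print("top",side(im,"top",F[i],F[(i+1)%4],38,2,w_=3.5))
cv2.imwrite("pics/t12.png",cv2.resize(im[110:225,250:370],None,fx=5,fy=5,interpolation=cv2.INTER_CUBIC)[:,:,::-1])
E
```

```text
seat F [-4.55 -3.47 -0.75] pos 0.1754068331651049 -1.780544470227525 44.35304848186591 T [-0.38  0.82  0.12] rot [-179.67    0.09   75.62] 40.6 25.242881205155278
gripper_width: 63.7
seat F [-0.51  0.29  0.61] pos 2.826211136895453 -0.6220114675105572 45.70867769934195 T [-0.12 -0.04  0.03] rot [179.98   0.    75.6 ] 41.225 63.66293047609943
time_s: 41.85
ee_pos: [471.6, -215.7, 146.1]
ee_rot: [179.9, 0.0, 75.7]
force: [-0.0, -1.1, 1.1]
gripper_width: 64.0
time_s: 42.22
ee_pos: [351.6, -183.7, 145.3]
ee_rot: [-179.8, -0.0, 75.5]
force: [0.5, -0.5, -0.5]
gripper_width: 64.0
+x top (np.float64(77.91777133567521), array([62.97, -3.16])) bot (np.float64(76.31155200790208), array([58.95,  7.12]))
-y edge (np.float64(-13.487111556862095), array([  8.4 , -95.68]))
top (np.float64(-103.84623375227206), array([57.72, -3.16]))
top (np.float64(-13.671549312467011), array([ -2.39, -89.4 ]))
top (np.float64(-103.68083667458205), array([-64.23,  -0.2 ]))
top (np.float64(-13.93354915319815), array([-7.06, 88.98]))
```

View pics/t12.png

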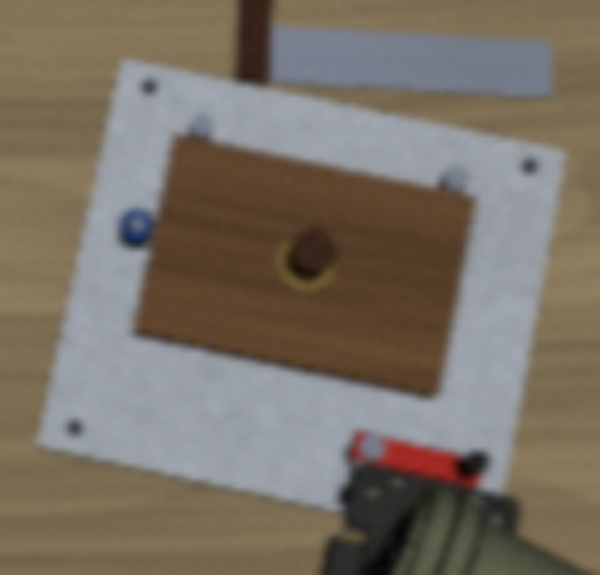

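Now all four front sides lie at -13.7° to -13.9°, matching the board's -13.8°, and both dowels are flush (crop (200,135) and (455,180)). The catch post is at crop (475,462).

```bash
python3 - <<'E'
from edge import *
P=np.array([482,-217.6]);p=env.state()["ee_pos"];print(p)
g=ray("top",(250+475/5-.5,110+460/5-.5),86)[0,:2];d=g-P;a=np.degrees(np.arctan2(d[1],d[0]));print(g,np.hypot(*d),a)
g=P+53*d/np.hypot(*d);y=np.radians(75.6);M=np.c_[[np.cos(y),np.sin(y)],[np.sin(y),-np.cos(y)]]
print("to grip",(g-p[:2])@M)
n=15;A=np.radians(np.linspace(a,-13.7,n+1));q=P+53*np.c_[np.cos(A),np.sin(A)];print(np.diff(q,axis=0)@M/1000)
E
```

```text
[ 356.77 -185.94  146.32]
[ 468.65 -266.86] 51.03923948552067 -105.16300230829442
to grip [-52.52 128.46]
[[0.   0.01]
 [0.   0.01]
 [0.   0.01]
 [0.   0.01]
 [0.   0.01]
 [0.   0.  ]
 [0.   0.  ]
 [0.   0.  ]
 [0.   0.  ]
 [0.   0.  ]
 [0.01 0.  ]
 [0.01 0.  ]
 [0.01 0.  ]
 [0.01 0.  ]
 [0.01 0.  ]]
```

```bash
python3 -m creep '{"offset":[[-0.012,0.03,0],[-0.02,0.05,0],[-0.02,0.048,0],[0,0,0],[0,0,0]],"rotation":[[0,0,0],[0,0,0],[0,0,0],[0,0,0],[0,0,0]]}'
python3 - <<'E'
from edge import *
P=np.array([482,-217.6]);p=env.state()["ee_pos"];a=-105.2
y=np.radians(75.6);M=np.c_[[np.cos(y),np.sin(y)],[np.sin(y),-np.cos(y)]]
g=P+53*np.array([np.cos(np.radians(a)),np.sin(np.radians(a))])
print("to grip",g,(g-p[:2])@M)
n=12;A=np.radians(np.linspace(a,-13.7,n+1));q=P+53.2*np.c_[np.cos(A),np.sin(A)];print((np.diff(q,axis=0)@M).round(1).tolist())
E
```

```text
time_s: 42.95
ee_pos: [467.7, -267.6, 144.9]
ee_rot: [-179.9, -0.0, 75.6]
force: [-0.1, -0.4, 0.5]
gripper_width: 64.0
to grip [ 468.1  -268.75] [-0.95  0.69]
[[0.4, 7.1], [1.3, 7.0], [2.2, 6.7], [3.1, 6.4], [3.9, 5.9], [4.7, 5.3], [5.3, 4.7], [5.9, 3.9], [6.4, 3.1], [6.7, 2.2], [7.0, 1.3], [7.1, 0.4]]
```

```bash
python3 -m creep '{"offset":[[-0.001,0,0.03],[0,0,0.03],[0,0,0.02],[0,0,0.003],[0,0,0]],"rotation":[[0,0,0],[0,0,0],[0,0,0],[0,0,0],[0,0,0]]}'
python3 -m creep '{"offset":[[0,0,0],[0,0,0],[0,0,0],[0,0,0],[0,0,0]],"rotation":[[0,0,0],[0,0,0],[0,0,0],[0,0,0],[0,0,0]]}' 1 40
python3 -m creep '{"offset":[[0,0,0],[0,0,0]],"rotation":[[0,0,0],[0,0,0]]}'
```

```text
time_s: 43.58
ee_pos: [467.2, -268.7, 63.3]
ee_rot: [179.9, 0.0, 75.6]
force: [0.6, 1.1, 1.0]
gripper_width: 64.0
time_s: 44.2
ee_pos: [467.1, -268.8, 62.6]
ee_rot: [180.0, 0.0, 75.6]
force: [1.1, -1.2, 1.1]
gripper_width: 16.6
time_s: 44.45
ee_pos: [467.4, -269.0, 62.7]
ee_rot: [179.9, 0.0, 75.6]
force: [1.7, -0.3, -0.5]
gripper_width: 13.0
```

```bash
python3 -m creep '{"offset":[[0.0004,0.0071,0],[0.0013,0.007,0],[0.0022,0.0067,0],[0.0031,0.0064,0],[0.0039,0.0059,0]],"rotation":[[0,0,0],[0,0,0],[0,0,0],[0,0,0],[0,0,0]]}'
python3 -m creep '{"offset":[[0.0047,0.0053,0],[0.0053,0.0047,0],[0.0059,0.0039,0],[0.0064,0.0031,0],[0,0,0]],"rotation":[[0,0,0],[0,0,0],[0,0,0],[0,0,0],[0,0,0]]}'; python3 f.py
```

```text
time_s: 45.08
ee_pos: [498.6, -266.9, 62.5]
ee_rot: [-179.6, 0.1, 75.7]
force: [-8.4, -3.3, 6.7]
gripper_width: 12.9
time_s: 45.7
ee_pos: [521.9, -249.1, 62.5]
ee_rot: [-179.7, 0.1, 75.7]
force: [-4.5, -1.5, 2.6]
gripper_width: 13.4
seat F [-4.02 -2.58  2.6 ] pos -53.73157703488493 -76.20150676861981 62.512579665845905 T [-0.43  0.91  0.17] rot [-179.74    0.08   75.71] 45.7 13.42223288186918
```

```bash
python3 -m creep '{"offset":[[0.0067,0.0022,0],[0.007,0.0013,0],[0.005,0.0003,0],[0,0,0]],"rotation":[[0,0,0],[0,0,0],[0,0,0],[0,0,0]]}'; python3 f.py
python3 -m creep '{"offset":[[0.003,0,0],[0,0,0]],"rotation":[[0,0,0],[0,0,0]]}' >/dev/null; python3 f.py
python3 -m creep '{"offset":[[0.002,0,0],[0,0,0]],"rotation":[[0,0,0],[0,0,0]]}' >/dev/null; python3 f.py
python3 -m creep '{"offset":[[0.002,0,0],[0,0,0]],"rotation":[[0,0,0],[0,0,0]]}' >/dev/null; python3 f.py
```

```text
time_s: 46.2
ee_pos: [531.9, -232.9, 62.5]
ee_rot: [-180.0, 0.1, 75.7]
force: [-0.6, -4.1, 0.0]
gripper_width: 13.1
seat F [ 0.38 -4.12  0.01] pos -47.90772628349581 -58.059752242323746 62.547566707501154 T [-0.94  0.33  0.25] rot [-179.98    0.13   75.71] 46.2 13.059084812435687
seat F [ 0.34 -4.9  -1.26] pos -47.4550798803976 -54.98858894418875 62.60170895255647 T [-1.05  0.11  0.2 ] rot [179.96   0.1   75.65] 46.45 12.87839921536434
seat F [ 1.15 -4.14 -0.63] pos -47.21993361647209 -52.494272162093466 62.604336761681395 T [-0.86 -0.03  0.12] rot [179.93   0.03  75.59] 46.7 13.064862391899172
seat F [ 2.6  -6.38 -2.16] pos -47.12206410287839 -50.859483908013324 62.632257831440135 T [-1.19 -0.08  0.29] rot [179.91   0.1   75.66] 46.95 12.643478401489883
```

```bash
python3 -m creep '{"offset":[[0,0,0],[0,0,0],[0,0,0]],"rotation":[[0,0,0],[0,0,0],[0,0,0]]}' 0.5 |tail -1
python3 -m creep '{"offset":[[0,0,-0.03],[-0.03,0,-0.02],[-0.04,0,0],[0,0,0]],"rotation":[[0,0,0],[0,0,0],[0,0,0],[0,0,0]]}' 1
python3 - <<'E'
from h import *
im=grab_frame("scene");np.save("s13.npy",im)
cv2.imwrite("pics/s13.png",cv2.resize(im[195:305,160:305],None,fx=5,fy=5,interpolation=cv2.INTER_CUBIC)[:,:,::-1])
E
python3 f.py
```

```text
gripper_width: 40.1
time_s: 47.82
ee_pos: [516.0, -294.7, 112.9]
ee_rot: [180.0, 0.0, 75.4]
force: [0.4, 0.4, -0.0]
gripper_width: 5.6
seat F [-1.39 -0.38 -0.3 ] pos -48.98426517814825 -120.47388716248153 112.54901870351897 T [-0.01 -0.06 -0.01] rot [-179.99   -0.05   75.47] 47.875 1.9329917373146446
```

View pics/s13.png

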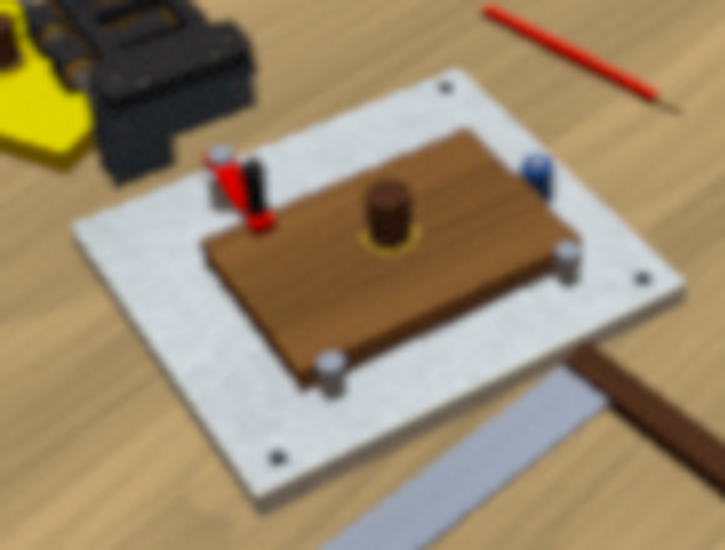

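The post at crop (254,188) is slightly short of where it stood before, so the pads slipped along it before the end. I'll push it home with the closed fingertips.

```bash
python3 -m creep '{"offset":[[0,0.002,0.025],[0,0,0.025],[0.015,0,0],[0.01,0,0],[0,0,0]],"rotation":[[0,0,0],[0,0,0],[0,0,0],[0,0,0],[0,0,0]]}' ; python3 f.py
python3 -m creep '{"offset":[[0.006,0,0],[0.004,0,0],[0,0,0]],"rotation":[[0,0,0],[0,0,0],[0,0,0]]}'  >/dev/null; python3 f.py
```

```text
time_s: 48.5
ee_pos: [525.6, -268.1, 63.8]
ee_rot: [179.9, 0.0, 75.7]
force: [-0.1, 0.1, -0.7]
gripper_width: 0.4
seat F [-0.08  0.07 -0.69] pos -45.66140322751977 -93.74842007267029 63.79715122205795 T [-0.   -0.1   0.01] rot [179.89   0.02  75.71] 48.5 0.4397233786214974
seat F [-0.46 -0.06  0.65] pos -46.252119662066164 -84.95697562489839 62.78381975493316 T [-0.04 -0.04 -0.01] rot [179.99   0.01  75.61] 48.875 0.21935393504215242
```

```bash
python3 -m creep '{"offset":[[0.002,0,0],[0.002,0,0],[0,0,0]],"rotation":[[0,0,0],[0,0,0],[0,0,0]]}'  >/dev/null; python3 f.py
python3 -m creep '{"offset":[[0.002,0,0],[0,0,0]],"rotation":[[0,0,0],[0,0,0]]}'  >/dev/null; python3 f.py
python3 -m creep '{"offset":[[0.002,0,0],[0,0,0]],"rotation":[[0,0,0],[0,0,0]]}'  >/dev/null; python3 f.py
python3 -m creep '{"offset":[[0.002,0,0],[0,0,0]],"rotation":[[0,0,0],[0,0,0]]}'  >/dev/null; python3 f.py
```

```text
seat F [ 0.12 -2.69  0.28] pos -45.99840010617462 -81.46823863989816 62.679829488166774 T [-0.4  -0.13 -0.01] rot [179.97   0.04  75.61] 49.25 0.6092474519683438
seat F [ 1.31 -1.65 -1.6 ] pos -45.91538029416068 -79.34516017055898 62.68222809148484 T [-0.5  -0.14 -0.03] rot [179.96   0.03  75.61] 49.5 0.6420004449426411
seat F [ 0.84 -8.09  0.  ] pos -45.780348092273336 -78.92585623052263 62.768644701560405 T [-1.48  0.1  -0.01] rot [179.94   0.2   75.68] 49.75 0.47144385352644347
seat F [  0.59 -13.97  -0.85] pos -45.72328952811215 -78.60416642895727 62.870175606170264 T [-2.34  0.42  0.05] rot [179.92   0.37  75.73] 50.0 0.1292435951184484
```

The post moved at about 2 N, then met a hard end at the expected place, with force rising to 14 N. Backing off, rising and checking.

```bash
python3 -m creep '{"offset":[[-0.01,0,0],[-0.03,0,0],[-0.02,0,-0.03],[0,-0.05,-0.05],[0,-0.06,-0.02]],"rotation":[[0,0,0],[0,0,0],[0,0,0],[0,0,0],[0,0,0]]}'
python3 -m creep '{"offset":[[0,-0.06,0],[0,0,0],[0,0,0]],"rotation":[[0,0,0],[0,0,0],[0,0,0]]}'
python3 - <<'E'
from edge import *
im=grab_frame("scene");np.save("s14.npy",im)
cv2.imwrite("pics/s14.png",cv2.resize(im,None,fx=1.5,fy=1.5)[:,:,::-1])
im=grab_frame("top");np.save("t14.npy",im)
def px(a,b): return(250+a/5-.5,110+b/5-.5)
F=[px(174,141),px(472,197),px(438,396),px(135,337)]
for i in(0,3): print("top",side(im,"top",F[i],F[(i+1)%4],38,2,w_=3.5))
cv2.imwrite("pics/t14.png",cv2.resize(im[110:225,250:370],None,fx=5,fy=5,interpolation=cv2.INTER_CUBIC)[:,:,::-1])
h=cv2.cvtColor(im,cv2.COLOR_RGB2HSV);m=((h[...,1]>150)&((h[...,0]<6)|(h[...,0]>174))&(h[...,2]>90)).astype(np.uint8)
m[:170]=0;m[210:]=0;m[:,:315]=0;m[:,335:]=0
p=np.argwhere(m)[:,::-1].astype(np.float32);vx,vy,x,y=cv2.fitLine(p,cv2.DIST_L2,0,.01,.01).ravel()
q=ray("top",[(x-8*vx,y-8*vy),(x+8*vx,y+8*vy)],52);d=(q[1]-q[0])*np.sign(q[1,0]-q[0,0]);print('blade',len(p),np.degrees(np.arctan2(d[1],d[0]))+90+13.7)
E
```

```text
time_s: 50.62
ee_pos: [414.9, -282.4, 158.4]
ee_rot: [179.8, -0.0, 75.6]
force: [-0.6, 0.1, 0.4]
gripper_width: 0.8
time_s: 51.0
ee_pos: [356.9, -267.3, 157.0]
ee_rot: [179.9, -0.0, 75.6]
force: [1.5, -0.5, -0.0]
gripper_width: 0.3
top (np.float64(-103.83514467069728), array([57.75,  0.26]))
top (np.float64(-13.886285730331512), array([-7.06, 89.01]))
blade 70 90.00596900869141
```

View pics/t14.png

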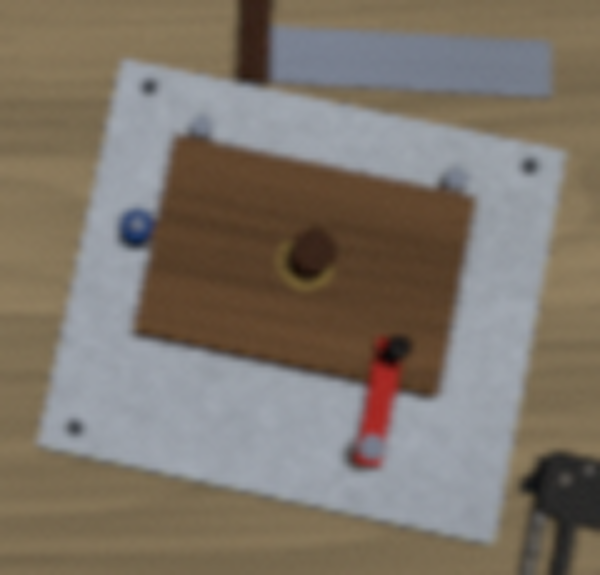

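View pics/s14.png

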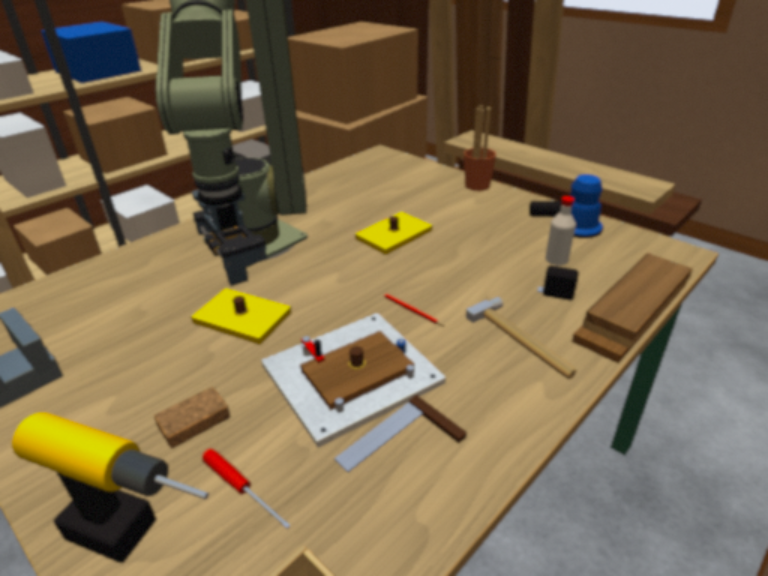

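The front is home, the catch is at 90.0° over its edge, the bystanders are where they started, and the arm touches nothing. Handing in.

```bash
python3 -c "
from workcell import env
print(env.state()['time_s']); env.job_done()"
```

```text
51.1
the job is handed in; nothing more can be done
```

The oak front is home on the jig against both dowels and the stop, the red catch is turned fully over its edge, and I handed the job in at 51.1 s.

- **What I did:** I set the front down gently by its knob and pushed it home. The first push jammed it about 1° anticlockwise, with a gap of about 3 mm at dowel_a. I only saw this in the pictures after I had closed the catch. I opened the catch again, turned the front clockwise, and repeated the push with both forces together for over a second: about 17 N at the wrist towards the dowels (shared by the two) and 14 N towards the stop. I then closed the catch again and pushed its post with the closed fingers to its hard end.
- **Last checks:** The front's sides lie at -13.8° to -13.9° and the board's at -13.8°. The catch blade measures 90.0°. The post met a firm end at 14 N. The bystanders look unmoved in the last scene picture.
- **Not clean:**
  - On the first push the wrist torque suggested both dowels were loaded, while the pictures showed the gap. I went by the pictures.
  - In the top view the front's dowel-side edge still measures about 2 mm short of its expected place. I put that down to calibration and edge blur.
  - I worked out the dowel and stop loads from the wrist force; they were not measured directly.
  - The gripper pads slipped on the catch post near the end of its turn, and while I was reopening the catch the wrist saw about 26 N.

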